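Take the balance weight off the bent arm

TASK

Take the brass weight off the bent balance arm of the sighting scope's stand: slide it along the level part, work it round the bend and draw it off the free end. Stand it on edge in the free cradle of the weight rack (the one with the green marks), fully down between its cheeks, and let go; leave the other two weights and the things lying on the bench where they are.

Things in the scene. Friction and masses are not known exactly. Their poses are not given: they have to be found in the camera images.
- brass_weight: Brass weight: drilled disc, outside diameter 46, thickness 18, straight through bore of diameter 14, mass 0.16 to 0.25 kg. It starts hanging loosely on the level part of the arm, at or near the red collar, free to slide and turn on the rod. Origin: its centre. Its z axis is the bore axis.
- stand: Scope stand, fixed: foot 120 x 120, black column, green scope tube across its head along y (-110 to +125, diameter up to 44, top 139 above bench), steel balance arm. Origin: on the bench under the column; x along the level part of the arm, away from the column; z up. The arm is one round rod, diameter 11, in the plane y = 0: level, its axis 80 above the bench, then bent upwards.
- rod_bend (a point): Point on the rod's axis where the level part ends and the bend begins (x = 145 in the stand's frame, 80 above the bench; same axes). The bend's centreline radius is 40. It turns the rod upwards through 34 to 52 degrees: the angle differs each time and is not given, so see or feel it. Beyond the bend 55 of straight rod rise at that angle to the free, rounded end. The rod is rigid.
- rod_seat (a point): Centre of the outer face of the red collar (diameter 30, x = 60 to 70 in the stand's frame), on the axis of the level rod, 80 above the bench. The weight cannot pass the collar. Same axes as the stand.
- rack: Weight rack, fixed: board 200 x 90 x 12 with three cradles in a row along its x axis, 60 apart. In each a weight stands on edge, bore along x, on two low rubber bars, between two wooden cheeks 23 apart (in x), each 34 long (in y), their tops 45 above the bench; the cradles are open at both y ends. Origin: centre of the board's underside.
- free_slot: The free cradle, shown by two green marks on the board at its y ends. Origin: where the centre of a fully seated weight lies, 40 above the bench; axes as the rack's (the weight's bore lies along x).
- steel_weight: Steel-coloured weight, same size as the brass one, in a cradle; not to be moved. Origin: its centre.
- black_weight: Black weight, same size as the brass one, in a cradle; not to be moved. Origin: its centre.
- screwdriver: Red screwdriver, lying on the bench, about 200 long; not to be moved.
- tape: Orange tape roll, diameter 90, height 19; not to be moved.
- jar: Small jar, diameter 50, height 60; not to be moved.
- lens_cap: Flat black lens cap, diameter 54, height 10; not to be moved.
- eyepiece: Aluminium eyepiece, diameter 40, height 36; not to be moved.
There are look-alikes about, which are no part of the job. Of the things that look like the brass_weight, the smallest one is meant.

How it is judged:
On the way:
1. the brass weight has been worked round the bend: it is more than 35 mm higher than the level part of the arm (z of brass_weight in the frame of rod_bend above 0.035 m), for 0.04 s.
At the end, for the whole second after the job is handed in: The brass weight stands on edge in the free cradle, fully down (its centre within 5 mm sideways and 4 mm in height of the seated place), its bore along the row within 0.25 rad, let go of and at rest (x of brass_weight in the frame of free_slot between -0.005 and 0.005 m and y of brass_weight in the frame of free_slot between -0.005 and 0.005 m and z of brass_weight in the frame of free_slot between -0.004 and 0.004 m and angle between the z axis of brass_weight and the x axis of free_slot, either way round below 0.25 rad and linear speed of brass_weight below 0.02 m/s); the robot touches nothing.
It fails at once if the steel or the black weight is moved by more than 25 mm (distance of any of steel_weight, black_weight from where it was at the start of the episode above 0.025 m).
It fails at once if something lying on the bench (screwdriver, tape, jar, lens cap, eyepiece) is moved by more than 25 mm (distance of any of screwdriver, tape, jar, lens_cap, eyepiece from where it was at the start of the episode above 0.025 m).
It also fails if it takes over 61 s, if anything falls off the work surface, if the arm or the gripper's body presses on something with over 40 N, if the wrist force passes 120 N, or if a joint passes its speed limit or range.

ROBOT

A 6-joint arm with a two-finger parallel gripper is mounted at the origin on the work surface. World frame = base frame: x ahead of the robot, y to its left, z up, the work surface at z = 0. Lengths are in m, angles in rad, forces in N, time in s.
With the tool pointing down it reaches from about 0.35 to 0.85 m from the base axis. Payload 8.1 kg.
Tool frame: the origin (TCP) lies at the very end of the fingers, on their centre line; the grasp point (between the pads) lies 19 mm behind it (robot.pinch_z is the distance from the TCP to the grasp point, in m); y points along the fingers, x is the direction in which the jaws open and shut, and the axes are right-handed (so a half turn about y gives the same grasp; the last joint's range is limited). The gripper opens to 93 mm and grips with 3 to 60 N. Pads are 15 mm wide; open, the fingers measure 128 mm over their backs; the gripper's body (75 mm by 188 mm) begins 65 mm behind the grasp point.
Start: joints at [-1.273, 0.13, 1.488, -0, 1.523, -0.085], TCP at [0.224, -0.557, 0.219] pointing down, gripper open.
Joint ranges: [-2.96, 2.96], [-0.89, 2.26], [0.02, 2.5], [-1.34, 4.48], [0, 2.73], [-2.66, 2.66]. Speed limits (rad/s): [2.39, 2.39, 2.79, 3.14, 3.14, 3.14].

INTERFACE

Orientations are given as a rotation vector (axis times angle).
In Python, from plant import robot gives the robot as it stands.
- The arm moves only by the shell command python3 -m inch 'ROWS' [FORCE]. ROWS is JSON, a list of rows, each a list of 5 numbers: the closure, from -1 (fully open) to 1 (shut), then the shift along the world's x, y, z in m, then the turn about the world's z in rad. A call has 1 to 8 rows; each row is the pose to reach, as a shift and turn from the pose measured when the call began; what a row does not reach only later rows make up. A row lasts 1/8 s, in which the tool goes at most 62.5 mm and 10.7 degrees, less where a joint would pass 70% of its speed; a pose out of reach is approached as far as the arm can. A call with a gripper value outside its range is refused whole. The fingers move at their own pace and stop on an object; FORCE is the grip in N (left out, the last holds). Time passes only in rows, so rows that repeat a pose let the fingers close. It gives the time, the measured TCP pose, the force and the opening at its end, in the units of the state.
- robot.read_state(): the state, without advancing time (a new reading comes with each control period).
- robot.read_camera(name): name is "side" or "top" or "wrist"; returns a dict with "color" (480x640x3 uint8, red, green, blue), "mtx" (3x3 intrinsics, pixels), "R" (3x3) and "t" (3): a world point X has camera coordinates R X + t; the wrist camera has in their place "hand_eye" (4x4, takes a point from camera to tool coordinates, whose origin is the TCP and whose axes are the tool frame's). Camera axes: x right, y down, z forward; pixel columns grow to the right and rows downward; lengths in m; the calibration is good to about 2 mm. A picture is of the moment at which its call begins: read the wrist's pose just before it. There is no depth.
- robot.close_job(): hands the job in, once; it reports no verdict.
The state is a dict: "t": time; "q": joint angles; "dq": joint speeds; "joint_torque": joint torques, N m; "tool_pos": TCP position; "orientation": TCP orientation; "force": force on the tool from outside, world axes, zero at the start; "wrist_torque": the same for the moment, N m; "opening": finger opening in m.
Only numpy, scipy, OpenCV 4.12 (cv2) and the standard library are available. Lean on these libraries where they do the work, as an engineer would, in place of code of your own. Each camera call takes 0.05 s, during which the arm holds its last target. There are 200 camera calls.

## Working session

There is one attempt and no reset: what is moved stays moved. The work goes in short steps, Python scripts to look and compute and a shell command to move; the robot and the scene stay as the last step left them, time stands still between calls to the robot, and variables do not carry over. Pictures are saved under pics/ and viewed, about 8 in all and at most 12, crops included, and the job is handed in when it is done.

```bash
ls; mkdir -p pics; cat > h.py <<'E'
import numpy as np,cv2
from plant import robot
from scipy.spatial.transform import Rotation as Ro
def cam(n):
    s=robot.read_state(); c=robot.read_camera(n)
    if 'R' in c: R=np.array(c['R']);t=np.array(c['t'])
    else:
        H=np.array(c['hand_eye']);T=np.eye(4);T[:3,:3]=Ro.from_rotvec(s['orientation']).as_matrix();T[:3,3]=s['tool_pos']
        M=np.linalg.inv(T@H);R=M[:3,:3];t=M[:3,3]
    return dict(im=cv2.cvtColor(np.array(c['color']),cv2.COLOR_RGB2BGR),K=np.array(c['mtx']),R=R,t=t)
def ray(c,uv):
    d=c['R'].T@np.linalg.inv(c['K'])@np.array([uv[0],uv[1],1.]);return -c['R'].T@c['t'],d/np.linalg.norm(d)
def onz(c,uv,z):
    o,d=ray(c,uv);return o+d*(z-o[2])/d[2]
def proj(c,X):
    p=c['K']@(c['R']@np.array(X,float)+c['t']);return p[:2]/p[2]
def tri(c1,u1,c2,u2):
    o,d=ray(c1,u1);p,e=ray(c2,u2)
    a=np.linalg.lstsq(np.c_[d,-e],p-o,rcond=None)[0];A=o+d*a[0];B=p+e*a[1];return (A+B)/2,np.linalg.norm(A-B)
E
python3 - <<'E'
from h import *
s=robot.read_state();print(s,robot.pinch_z)
import pickle
D={}
for n in('top','side'):
    c=cam(n);D[n]=c;cv2.imwrite(f'pics/{n}0.png',c['im']);print(n,(-c['R'].T@c['t']).round(3),c['R'][2].round(2))
pickle.dump(D,open('d0.pkl','wb'))
E
```

```text
pics
{'t': 0.0, 'q': array([-1.27339989e+00,  1.31145186e-01,  1.48926698e+00, -4.48028545e-05,
        1.52298378e+00, -8.53975144e-02]), 'dq': array([-0.00026398, -0.000203  , -0.00158434,  0.0005481 ,  0.00094985,
       -0.00097388]), 'joint_torque': array([-6.61243648e-04, -5.59838462e+01, -4.91757810e+01,  7.66322413e-02,
        3.49272473e-02, -9.42815541e-05]), 'tool_pos': array([ 0.22394971, -0.5560343 ,  0.21760374]), 'orientation': array([-1.36519866,  0.92379766, -0.92143871]), 'force': array([ 0.27176784, -0.08823546,  1.2383193 ]), 'wrist_torque': array([-0.00372173, -0.02795154,  0.01003091]), 'opening': 0.09293319539442381} 0.0188
top [0.29  0.036 1.183] [ 0.23 -0.01 -0.97]
side [0.12  0.619 0.665] [ 0.43 -0.62 -0.65]
```

View pics/top0.png

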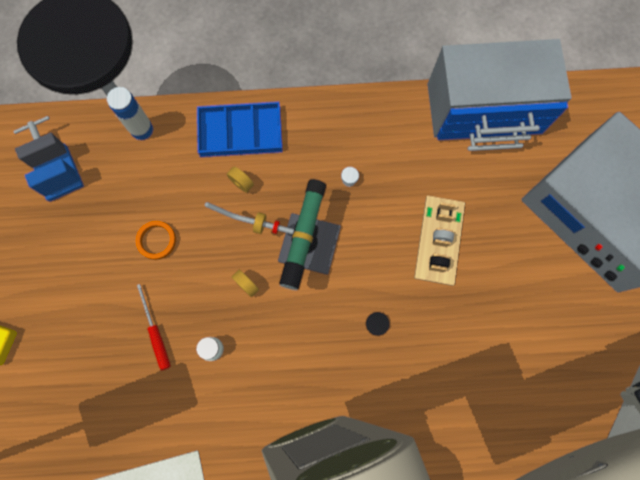

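View pics/side0.png

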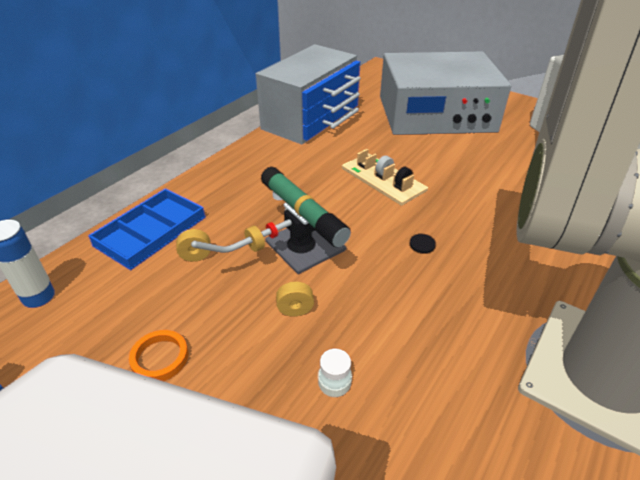

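```bash
python3 - <<'E'
from h import *
import pickle
D=pickle.load(open('d0.pkl','rb'));c=D['top'];d=D['side']
print(Ro.from_rotvec(robot.read_state()['orientation']).as_matrix().round(2))
def blobs(c,lo,hi,mn,roi,name):
    h=cv2.cvtColor(c['im'],cv2.COLOR_BGR2HSV);m=cv2.inRange(h,lo,hi);x0,y0,x1,y1=roi
    z=np.zeros_like(m);z[y0:y1,x0:x1]=m[y0:y1,x0:x1]
    n,l,s,ce=cv2.connectedComponentsWithStats(z)
    for i in range(1,n):
        if s[i,4]>=mn: print(name,ce[i].round(1),s[i])
blobs(c,(0,150,120),(6,255,255),10,(190,150,340,300),'top red collar')
blobs(c,(50,120,80),(80,255,255),5,(410,190,480,290),'top green')
blobs(d,(0,170,120),(6,255,255),10,(180,150,350,320),'side red')
a=cv2.resize(c['im'][165:295,195:345],None,fx=3.2,fy=3.2,interpolation=cv2.INTER_CUBIC)
b=cv2.resize(c['im'][190:290,405:475],None,fx=4.1,fy=4.16,interpolation=cv2.INTER_CUBIC)
o=np.zeros((416,770,3),np.uint8);o[:,:480]=a;o[:,483:]=b[:416,:287];cv2.imwrite('pics/z1.png',o)
# world map hints
for uv in[(276,226),(207,205),(260,222)]: print(uv,onz(c,uv,.08).round(4))
for uv in[(240,180),(246,283),(350,176),(209,348),(155,240),(378,323),(140,285),(163,365)]: print(uv,onz(c,uv,.02).round(3))
E
```

```text
[[ 0.37 -0.    0.93]
 [-0.93  0.    0.37]
 [-0.   -1.    0.  ]]
top red collar [275.  226.9] [272 221   7  13  56]
top green [428.9 211.6] [427 208   5   8  30]
top green [457.9 216.9] [456 213   5   9  35]
side red [272.1 229. ] [266 222  12  16  99]
(276, 226) [0.5937 0.0979 0.08  ]
(207, 205) [0.6513 0.2477 0.08  ]
(260, 222) [0.605  0.1324 0.08  ]
(240, 180) [0.728 0.181 0.02 ]
(246, 283) [0.482 0.175 0.02 ]
(350, 176) [ 0.721 -0.079  0.02 ]
(209, 348) [0.344 0.26  0.02 ]
(155, 240) [0.595 0.38  0.02 ]
(378, 323) [ 0.375 -0.113  0.02 ]
(140, 285) [0.493 0.413 0.02 ]
(163, 365) [0.314 0.361 0.02 ]
```

View pics/z1.png

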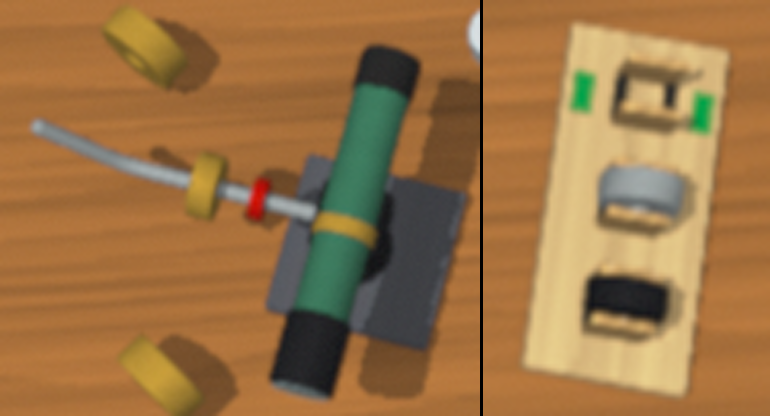

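```bash
python3 - <<'E'
from h import *
import pickle
D=pickle.load(open('d0.pkl','rb'));c=D['top'];d=D['side']
def mask(c,lo,hi): return cv2.inRange(cv2.cvtColor(c['im'],cv2.COLOR_BGR2HSV),lo,hi)
# rod centreline in top
g=mask(c,(0,0,90),(179,70,255));P=[]
for u in list(range(205,252))+list(range(267,271))+list(range(281,292)):
    r=np.where(g[198:240,u])[0]
    if len(r)>=2: P.append((u,198+r.mean(),len(r)))
L=[onz(c,p[:2],.08) for p in P if p[0]>=240]
L=np.array(L);vx,vy,x0,y0=cv2.fitLine(L[:,:2].astype(np.float32),cv2.DIST_HUBER,0,.01,.01).ravel()
if vy<0: vx,vy=-vx,-vy
e=np.array([vx,vy]);n=np.array([-vy,vx]);o=np.array([x0,y0])
print('rod dir',e,'yaw',np.degrees(np.arctan2(vy,vx)),len(P))
for p in P[::4]: 
    X=onz(c,p[:2],.08)[:2]-o;print(p[0],round(p[1],1),p[2],(X@e*1000).round(1),(X@n*1000).round(1))
# collar
for uv in[(275,226.9)]: print('collar centre(65) along', (onz(c,uv,.08)[:2]-o)@e*1000, o+e*((onz(c,uv,.08)[:2]-o)@e))
print('collar tri',tri(c,(275,226.9),d,(272.1,229)))
# scope tube direction
m=mask(c,(60,80,40),(90,255,255));m[:170]=0;m[300:]=0;m[:,:270]=0;m[:,340:]=0
ys,xs=np.where(m);q=np.array([onz(c,(a,b),.117)[:2] for a,b in zip(xs,ys)],np.float32)
w=cv2.fitLine(q,cv2.DIST_L2,0,.01,.01).ravel();print('scope yaw',np.degrees(np.arctan2(w[1],w[0])),w[2:])
G=[onz(c,p,.012) for p in[(428.9,211.6),(457.9,216.9)]];print('green',G,'mid',(G[0]+G[1])/2,'len',np.linalg.norm(G[0]-G[1]),'yaw',np.degrees(np.arctan2(*(G[0]-G[1])[1::-1])))
a=cv2.resize(d['im'][160:290,170:360],None,fx=4,fy=4,interpolation=cv2.INTER_CUBIC);cv2.imwrite('pics/z2.png',a)
E
```

```text
rod dir [0.31507948 0.94906527] yaw 71.634384 62
205 204.0 3 132.5 -10.6
209 205.0 5 123.3 -10.6
213 207.0 5 113.4 -8.4
217 209.0 5 103.5 -6.3
221 210.5 6 93.9 -5.2
225 212.0 5 84.4 -4.1
229 214.0 5 74.6 -2.0
233 216.0 5 64.7 0.2
237 217.0 5 55.6 0.1
241 218.0 5 46.4 0.1
245 219.0 5 37.3 0.0
249 220.0 5 28.2 -0.0
268 224.5 6 -14.9 -0.8
282 228.5 6 -46.9 0.2
286 233.0 13 -58.1 7.7
290 227.1 17 -63.0 -7.3
collar centre(65) along -31.175024431033123 [0.59231937 0.09998766]
collar tri (array([0.59127139, 0.09990933, 0.0800603 ]), np.float64(0.0010547810151586626))
scope yaw -18.30714 [0.5768669 0.0357327]
green [array([ 0.62441149, -0.25578267,  0.012     ]), array([ 0.60733612, -0.32152053,  0.012     ])] mid [ 0.61587381 -0.2886516   0.012     ] len 0.06791932841694877 yaw 75.43924214775744
```

View pics/z2.png

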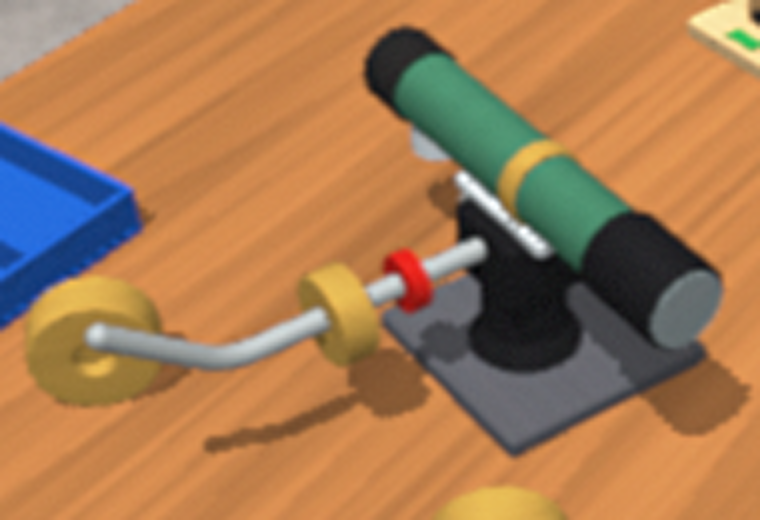

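```bash
python3 - <<'E'
from h import *
import pickle
D=pickle.load(open('d0.pkl','rb'));c=D['top'];d=D['side']
yaw=np.radians(71.65);e=np.array([np.cos(yaw),np.sin(yaw),0]);n=np.array([-e[1],e[0],0]);S=np.array([.5918,.1,0])-.065*e
def st(X): X=np.array(X)-S;return (np.array([X@e,X@n,X[2]])*1000).round(1)
print('S',S)
X,er=tri(c,(206.3,204.3),d,(194.2,243.8));print('tip',st(X),er)
for th in range(34,54,2):
    t=np.radians(th);f=lambda L:S+e*(.145+.04*np.sin(t)+L*np.cos(t))+np.array([0,0,.08+.04*(1-np.cos(t))+L*np.sin(t)])
    print(th,st(f(.053)),proj(c,f(.053)).round(1),proj(d,f(.053)).round(1))
for z in(.078,.1): print('w top',st(onz(c,(259.7,223.4),z)))
X,er=tri(c,(259.7,223.4),d,(256.2,238.2));print('w tri',st(X),er)
J=Ro.from_rotvec(robot.read_state()['orientation']).as_matrix()[:,0];print('jaw yaw',np.degrees(np.arctan2(J[1],J[0])))
w=S+e*.1;print(w)
# rack check: other weights
h=cv2.cvtColor(c['im'],cv2.COLOR_BGR2HSV)
for nm,uv in(('steel',(405+642-0-483 and 405+(642-483)/4.1,190+192/4.16)),('black',(405+(627-483)/4.1,190+295/4.16)),('slot',(405+(653-483)/4.1,190+93/4.16))): print(nm,uv,onz(c,uv,.06 if nm!='slot' else .04).round(4))
E
```

```text
S [0.57133664 0.03830518 0.        ]
tip [214.   -0.7 121. ] 0.00033282287666962316
34 [211.3  -0.  116.5] [207.9 205.6] [196.2 245.4]
36 [211.4  -0.  118.8] [207.6 205.3] [195.9 244.4]
38 [211.4   0.  121.1] [207.4 205. ] [195.7 243.4]
40 [211.3   0.  123.4] [207.2 204.6] [195.5 242.3]
42 [211.2  -0.  125.7] [207.1 204.3] [195.4 241.2]
44 [210.9  -0.  128. ] [207. 204.] [195.3 240.1]
46 [210.6  -0.  130.3] [206.9 203.7] [195.2 239. ]
48 [210.2  -0.  132.6] [206.9 203.4] [195.2 237.9]
50 [209.7   0.  134.9] [206.9 203.2] [195.3 236.7]
52 [209.2  -0.  137.1] [206.9 202.9] [195.4 235.6]
w top [100.    0.5  78. ]
w top [ 96.2   5.8 100. ]
w tri [99.8  0.5 75.5] 0.0016763437450672942
jaw yaw -68.06542900948146
[0.60281873 0.13322029 0.        ]
steel (443.780487804878, 236.15384615384616) [ 0.5523 -0.2701  0.06  ]
black (440.1219512195122, 260.91346153846155) [ 0.4973 -0.2554  0.06  ]
slot (446.4634146341464, 212.35576923076923) [ 0.6121 -0.2884  0.04  ]
```

```bash
python3 -m inch '[[-1,0.379,0.689,0.03,0.87],[-1,0.379,0.689,0.03,0.87],[-1,0.379,0.689,0.03,0.87],[-1,0.379,0.689,0.03,0.87],[-1,0.379,0.689,0.03,0.87],[-1,0.379,0.689,0.03,0.87],[-1,0.379,0.689,0.03,0.87],[-1,0.379,0.689,0.03,0.87]]'
```

```text
t: 1.1
tool_pos: [0.4652, -0.1167, 0.237]
orientation: [-1.556, 0.251, -0.248]
force: [0.7, -0.7, 0.5]
opening: 0.0927
```

```bash
python3 -m inch '[[-1,0.03,0.06,0,0],[-1,0.065,0.12,0,0],[-1,0.1,0.18,-0.01,0],[-1,0.138,0.25,-0.02,0],[-1,0.138,0.25,-0.02,0],[-1,0.138,0.25,-0.02,0]]'
python3 - <<'E'
from h import *
s=robot.read_state();J=Ro.from_rotvec(s['orientation']).as_matrix();print('jaw yaw',np.degrees(np.arctan2(J[1,0],J[0,0])),J.round(3),s['tool_pos'])
c=cam('wrist');print((-c['R'].T@c['t']).round(3),c['R'][2].round(2));cv2.imwrite('pics/w1.png',c['im'])
import pickle;pickle.dump(c,open('w1.pkl','wb'))
E
```

```text
t: 1.85
tool_pos: [0.6029, 0.1359, 0.2151]
orientation: [-1.557, 0.25, -0.244]
force: [-0.0, -1.3, -0.2]
opening: 0.0929
jaw yaw -18.03294660384397 [[ 0.951 -0.004  0.31 ]
 [-0.31   0.001  0.951]
 [-0.004 -1.    -0.001]] [0.60293543 0.13585843 0.21506559]
[0.628 0.213 0.38 ] [-0.09 -0.27 -0.96]
```

View pics/w1.png

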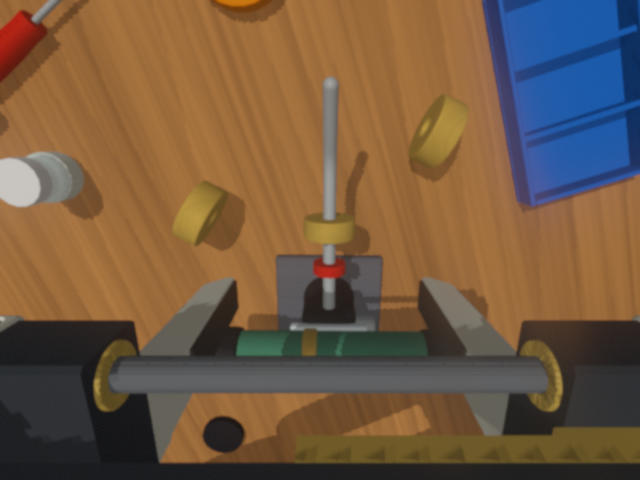

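```bash
cat >> h.py <<'E'
yaw=np.radians(71.65);e=np.array([np.cos(yaw),np.sin(yaw),0]);n=np.array([-e[1],e[0],0]);S=np.array([.57134,.03831,0])
def st(X): X=np.array(X)-S;return (np.array([X@e,X@n,X[2]])*1000).round(1)
def ws(x,z,y=0): return S+e*x/1000+n*y/1000+np.array([0,0,z/1000])
E
python3 - <<'E'
from h import *
import pickle
c=pickle.load(open('w1.pkl','rb'));s=robot.read_state();print('tcp st',st(s['tool_pos']))
h=cv2.cvtColor(c['im'],cv2.COLOR_BGR2HSV)
m=cv2.inRange(h,(0,150,90),(6,255,255));m[:,:300]=0;m[:,360:]=0;m[:255]=0;m[285:]=0
ys,xs=np.where(m);print('collar px',xs.mean(),ys.mean(),xs.min(),xs.max(),ys.min(),ys.max(),st(onz(c,(xs.mean(),ys.mean()),.085)))
m=cv2.inRange(h,(17,130,60),(30,255,255));m[:,:295]=0;m[:,365:]=0;m[:200]=0;m[255:]=0
ys,xs=np.where(m);print('w px',xs.min(),xs.max(),ys.min(),ys.max(),'widest',)
for u,v in((xs.min(),229),(xs.max(),229),(329,xs.mean()*0+ys.min()),(329,ys.max())): print(st(onz(c,(u,v),.078)),st(onz(c,(u,v),.1)))
g=cv2.inRange(h,(0,0,100),(179,60,255))
for v in range(75,215,10):
    r=np.where(g[v,300:360])[0]
    if len(r): print(v,300+r.mean(),len(r),st(onz(c,(300+r.mean(),v),.08)))
for th in(34,38,42,46,50):
    t=np.radians(th);print(th,proj(c,ws(145+40*np.sin(t)+55*np.cos(t),80+40*(1-np.cos(t))+55*np.sin(t))).round(1))
E
```

```text
tcp st [101.    0.4 215.7]
collar px 329.0959488272921 268.6950959488273 314 344 258 278 [66.4  0.3 85. ]
w px 304 354 213 244 widest
[101.2  22.8  78. ] [107.2  21.3 100. ]
[101.5 -21.5  78. ] [107.5 -19.8 100. ]
[115.9   0.8  78. ] [120.8   0.8 100. ]
[87.4  0.6 78. ] [ 94.4   0.6 100. ]
85 330.0 15 [219.1   0.8  80. ]
95 330.0 15 [211.8   0.7  80. ]
105 329.5 14 [204.3   1.   80. ]
115 329.5 14 [196.8   1.   80. ]
125 330.0 13 [189.2   0.5  80. ]
135 330.0 13 [181.4   0.5  80. ]
145 329.5 12 [173.5   0.8  80. ]
155 329.5 12 [165.5   0.7  80. ]
165 329.5 12 [157.3   0.7  80. ]
175 329.5 12 [149.    0.6  80. ]
185 329.5 12 [140.6   0.5  80. ]
195 329.5 12 [132.1   0.5  80. ]
205 329.5 12 [123.4   0.4  80. ]
34 [331.2  87.6]
38 [331.3  86.8]
42 [331.3  86.4]
46 [331.3  86.6]
50 [331.4  87.4]
```

```bash
python3 -m inch '[[-1,0,0,-0.05,0],[-1,0,0,-0.1,0],[-1,0,0,-0.14,0],[-1,0,0,-0.155,0],[-1,0,0,-0.155,0]]' 10; python3 -m inch '[[0.3,0,0,0,0],[0.5,0,0,0,0],[0.7,0,0,0,0],[0.7,0,0,0,0],[0.7,0,0,0,0],[0.7,0,0,0,0],[0.7,0,0,0,0]]' 10
python3 -c "
from h import *
s=robot.read_state();print(st(s['tool_pos']),s['force'])"
```

```text
t: 2.52
tool_pos: [0.6022, 0.1334, 0.0605]
orientation: [-1.558, 0.253, -0.245]
force: [0.1, 0.3, 0.7]
opening: 0.0926
t: 3.4
tool_pos: [0.6022, 0.1335, 0.0605]
orientation: [-1.558, 0.253, -0.245]
force: [0.5, -0.5, 2.3]
opening: 0.0465
[100.    0.6  60.5] [ 0.48309686 -0.47591781  2.34704513]
```

```bash
python3 -m inch '[[0.7,0.0031,0.0095,0,0],[0.7,0.0063,0.019,0,0],[0.7,0.0094,0.0285,0,0],[0.7,0.0126,0.038,0.0003,0],[0.7,0.0126,0.038,0.0003,0],[0.7,0.0126,0.038,0.0003,0]]'
python3 -c "
from h import *
s=robot.read_state();print(st(s['tool_pos']),s['force'],s['wrist_torque'])
t=np.radians
for p in range(0,43,6):
  x=145+39.7*np.sin(t(p));z=120-39.7*np.cos(t(p))-18.8
  print(p,(ws(x,z)-s['tool_pos']).round(4))
for L in range(10,75,10):
  p=t(38);x=145+39.7*np.sin(p)+L*np.cos(p)/1;z=120-39.7*np.cos(p)+L*np.sin(p)-18.8
  print(L,(ws(x,z)-s['tool_pos']).round(4))
"
```

```text
t: 4.15
tool_pos: [0.6149, 0.1717, 0.0608]
orientation: [-1.557, 0.252, -0.245]
force: [0.8, 0.8, 0.6]
opening: 0.0463
[140.3   0.7  60.8] [0.80752635 0.75830245 0.55018101] [ 0.0365532  -0.23520119  0.0213854 ]
0 [0.0021 0.0042 0.0007]
6 [0.0034 0.0081 0.0009]
12 [0.0047 0.012  0.0016]
18 [0.006  0.0158 0.0026]
24 [0.0072 0.0195 0.0041]
30 [0.0084 0.023  0.006 ]
36 [0.0095 0.0263 0.0083]
42 [0.0105 0.0294 0.0109]
10 [0.0123 0.0349 0.0153]
20 [0.0148 0.0424 0.0214]
30 [0.0173 0.0498 0.0276]
40 [0.0197 0.0573 0.0337]
50 [0.0222 0.0648 0.0399]
60 [0.0247 0.0723 0.046 ]
70 [0.0272 0.0798 0.0522]
```

```bash
python3 -m inch '[[0.7,0.0014,0.0044,0.0006,0],[0.7,0.0027,0.0083,0.0009,0],[0.7,0.004,0.0122,0.0016,0],[0.7,0.0053,0.016,0.0026,0],[0.7,0.0053,0.016,0.0026,0]]'
python3 -c "
from h import *
s=robot.read_state();print(st(s['tool_pos']),s['force'],s['wrist_torque'])"
```

```text
t: 4.78
tool_pos: [0.6204, 0.1882, 0.0636]
orientation: [-1.557, 0.252, -0.245]
force: [0.6, -1.4, 1.5]
opening: 0.0468
[157.7   0.6  63.6] [ 0.60009847 -1.43266468  1.48975523] [-0.32161589 -0.12822114 -0.05882799]
```

```bash
python3 -m inch '[[0.7,0.001,0.0032,0.0013,0],[0.7,0.0022,0.0067,0.0032,0],[0.7,0.0033,0.01,0.0055,0],[0.7,0.0033,0.01,0.0055,0]]'
python3 -c "
from h import *
s=robot.read_state();print(st(s['tool_pos']),s['force'],s['wrist_torque']);c=cam('side');cv2.imwrite('pics/s2.png',cv2.resize(c['im'][130:330,120:400],None,fx=2.8,fy=2.8))"
```

```text
t: 5.28
tool_pos: [0.6241, 0.1989, 0.0697]
orientation: [-1.556, 0.251, -0.245]
force: [-0.3, -2.6, 1.7]
opening: 0.0462
[169.    0.5  69.7] [-0.30813106 -2.62819813  1.65260366] [-0.33876224  0.02016621 -0.01109912]
```

View pics/s2.png

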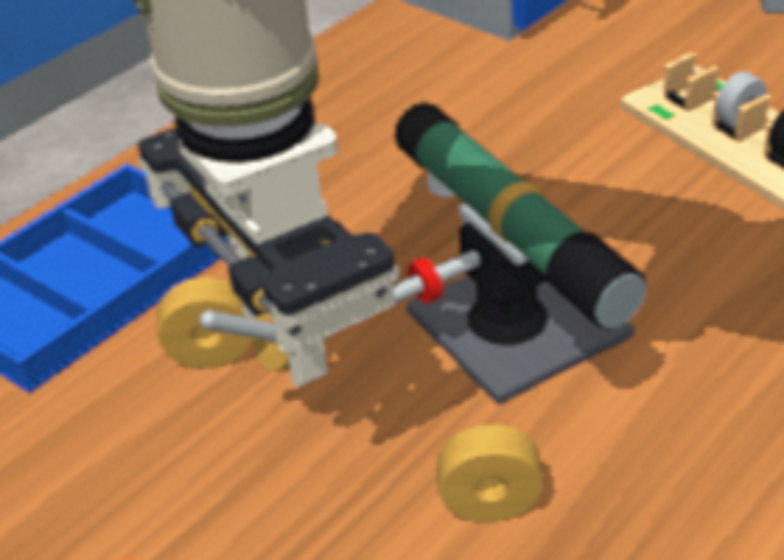

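```bash
python3 -m inch '[[0.7,0.0013,0.0038,0.003,0],[0.7,0.0026,0.0076,0.006,0],[0.7,0.0038,0.0114,0.0092,0],[0.7,0.0051,0.0152,0.0123,0],[0.7,0.0051,0.0152,0.0123,0]]'
python3 -c "
from h import *
s=robot.read_state();print(st(s['tool_pos']),s['force'],s['wrist_torque'])"
```

```text
t: 5.95
tool_pos: [0.6296, 0.2149, 0.0827]
orientation: [-1.555, 0.25, -0.245]
force: [-0.5, -1.7, 2.8]
opening: 0.046
[186.    0.3  82.7] [-0.47131659 -1.70181803  2.81044332] [-0.3197657  -0.02592028 -0.0687565 ]
```

```bash
python3 -m inch '[[0.7,0.0012,0.0036,0.0032,0],[0.7,0.0024,0.0072,0.0064,0],[0.7,0.0036,0.0108,0.0096,0],[0.7,0.0048,0.0144,0.0128,0],[0.7,0.0048,0.0144,0.0128,0]]'
python3 -c "
from h import *
s=robot.read_state();print(st(s['tool_pos']),s['force'],s['wrist_torque'])"
```

```text
t: 6.58
tool_pos: [0.6347, 0.2304, 0.096]
orientation: [-1.554, 0.249, -0.245]
force: [-0.4, 1.1, 0.3]
opening: 0.0464
[202.2   0.4  96. ] [-0.42613492  1.10364623  0.26062053] [ 0.07770391 -0.12294416 -0.02377535]
```

```bash
python3 -m inch '[[0.7,0.0012,0.0036,0.0032,0],[0.7,0.0024,0.0072,0.0064,0],[0.7,0.0036,0.0109,0.0097,0],[0.7,0.0048,0.0145,0.0129,0],[0.7,0.006,0.0182,0.0162,0],[0.7,0.006,0.0182,0.0162,0]]'
python3 -c "
from h import *
s=robot.read_state();print(st(s['tool_pos']),s['force'],s['wrist_torque']);
import pickle;c=cam('side');pickle.dump(c,open('s3.pkl','wb'));w=cam('wrist');a=cv2.resize(c['im'][170:310,130:330],None,fx=3,fy=3);b=cv2.resize(w['im'],(560,420))[:,190:380];cv2.imwrite('pics/s3.png',np.hstack([a,b]))"
```

```text
t: 7.32
tool_pos: [0.6412, 0.2492, 0.1131]
orientation: [-1.553, 0.248, -0.246]
force: [0.2, 1.5, -1.6]
opening: 0.0464
[2.222e+02 1.000e-01 1.131e+02] [ 0.15340755  1.53182415 -1.55424115] [ 0.18197483 -0.14620583 -0.04999321]
```

View pics/s3.png

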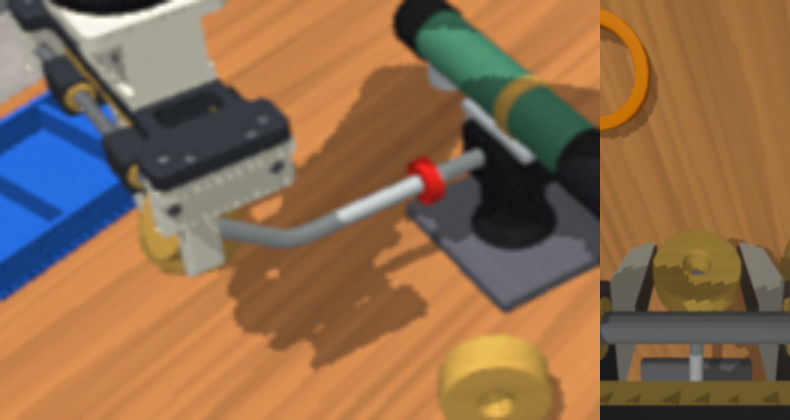

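```bash
python3 -m inch '[[0.7,0.0009,0.0028,0.0023,0],[0.7,0.0024,0.007,-0.004,0],[0.7,0.004,0.012,-0.0104,0],[0.7,0.004,0.012,-0.0104,0],[0.7,0.004,0.012,-0.0104,0]]'
python3 -c "
from h import *
s=robot.read_state();print(st(s['tool_pos']),s['force'],s['wrist_torque'])"
```

```text
t: 8.05
tool_pos: [0.6449, 0.2609, 0.1021]
orientation: [-1.553, 0.248, -0.245]
force: [-0.9, 0.0, -1.0]
opening: 0.0463
[2.345e+02 2.000e-01 1.021e+02] [-0.8905468   0.04166923 -0.98982112] [-0.06850253 -0.07560453  0.00346563]
```

```bash
python3 -m inch '[[0.7,-0.0016,-0.0049,-0.0019,0],[0.7,-0.0020,-0.0059,-0.0053,0],[0.7,-0.0023,-0.0068,-0.0088,0],[0.7,-0.0029,-0.0088,-0.0119,0],[0.7,-0.0036,-0.0108,-0.0147,0],[0.7,-0.0038,-0.0116,-0.0154,0],[0.7,-0.0038,-0.0116,-0.0154,0]]'
python3 -c "
from h import *
s=robot.read_state();print(st(s['tool_pos']),s['force'],s['wrist_torque']);
w=cam('wrist');cv2.imwrite('pics/s4.png',w['im'][230:,160:500])
import pickle;pickle.dump(w,open('s4.pkl','wb'))"
```

```text
t: 8.93
tool_pos: [0.6409, 0.249, 0.0863]
orientation: [-1.554, 0.249, -0.245]
force: [0.5, 1.8, -4.0]
opening: 0.0462
[221.9   0.3  86.3] [ 0.4613704   1.83164429 -3.9543866 ] [ 0.25600155 -0.1094998   0.00167555]
```

View pics/s4.png

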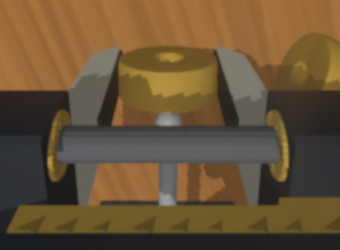

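```bash
python3 - <<'E'
from h import *
import pickle
c=pickle.load(open('s4.pkl','rb'));s=robot.read_state()
C=np.array(s['tool_pos'])+[0,0,.0188]
a=np.linspace(0,2*np.pi,60)
for th in range(-30,50,10):
    t=np.radians(th);ax=e*np.cos(t)+np.array([0,0,np.sin(t)]);up=-e*np.sin(t)+np.array([0,0,np.cos(t)])
    R=lambda off,r:np.array([proj(c,C+ax*off+r*(np.cos(k)*up+np.sin(k)*n)) for k in a])-[160,230]
    f,b,o=R(.009,.023),R(-.009,.023),R(.009,.007)
    print(th,'face rows',f[:,1].min().round(),f[:,1].max().round(),'bore',o[:,1].min().round(),o[:,1].max().round(),'back max',b[:,1].max().round(),b[:,0].min().round(),b[:,0].max().round())
cv2.imwrite('pics/s5.png',cv2.resize(c['im'][270:360,260:410],None,fx=5,fy=5,interpolation=cv2.INTER_CUBIC))
E
```

```text
-30 face rows 61.0 69.0 bore 64.0 66.0 back max 107.0 118.0 220.0
-20 face rows 61.0 71.0 bore 64.0 67.0 back max 117.0 119.0 220.0
-10 face rows 54.0 82.0 bore 62.0 70.0 back max 126.0 119.0 219.0
0 face rows 47.0 93.0 bore 61.0 74.0 back max 133.0 120.0 219.0
10 face rows 42.0 104.0 bore 60.0 79.0 back max 138.0 120.0 218.0
20 face rows 37.0 115.0 bore 60.0 83.0 back max 141.0 121.0 218.0
30 face rows 34.0 124.0 bore 61.0 88.0 back max 142.0 121.0 217.0
40 face rows 32.0 131.0 bore 63.0 93.0 back max 142.0 121.0 217.0
```

View pics/s5.png

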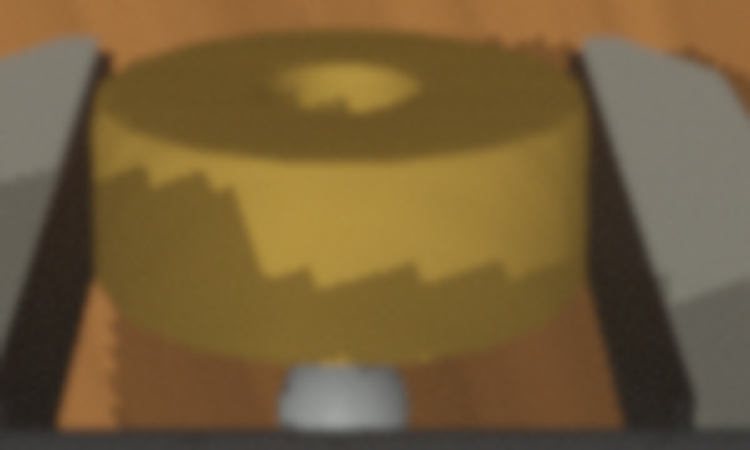

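```bash
python3 -m inch '[[0.7,0.0028,0.0085,0,0],[0.7,0.0028,0.0085,0.014,0],[0.7,0.0028,0.0085,0.028,0],[0.7,0.0028,0.0085,0.028,0],[0.7,0.0028,0.0085,0.028,0]]'
python3 - <<'E'
from h import *
s=robot.read_state();print(st(s['tool_pos']),s['force'],s['wrist_torque'])
c=cam('wrist');import pickle;pickle.dump(c,open('s6.pkl','wb'))
C=np.array(s['tool_pos'])+[0,0,.0188]
a=np.linspace(0,2*np.pi,60)
for dx,dz in((0,0),(4,0),(0,4),(0,-4)):
  for th in (-10,-15):
    t=np.radians(th);ax=e*np.cos(t)+np.array([0,0,np.sin(t)]);up=-e*np.sin(t)+np.array([0,0,np.cos(t)])
    D=C+e*dx/1e3+np.array([0,0,dz/1e3])
    R=lambda off,r:np.array([proj(c,D+ax*off+r*(np.cos(k)*up+np.sin(k)*n)) for k in a])-[260,270]
    f,b,o=R(.009,.023)*5,R(-.009,.023)*5,R(.009,.007)*5
    print(dx,dz,th,'face rows',f[:,1].min().round(),f[:,1].max().round(),'cols',f[:,0].min().round(),f[:,0].max().round(),'bore',o[:,1].min().round(),o[:,1].max().round(),'back max',b[:,1].max().round(),b[:,0].min().round(),b[:,0].max().round())
E
```

```text
t: 9.6
tool_pos: [0.644, 0.2575, 0.115]
orientation: [-1.553, 0.248, -0.246]
force: [0.1, -1.1, -2.0]
opening: 0.0463
[231.   0. 115.] [ 0.11823678 -1.13076988 -2.02859494] [-0.12201485 -0.04900854  0.01197196]
0 0 -10 face rows 70.0 211.0 cols 94.0 599.0 bore 110.0 152.0 back max 429.0 96.0 595.0
0 0 -15 face rows 87.0 183.0 cols 95.0 598.0 bore 114.0 143.0 back max 408.0 95.0 596.0
4 0 -10 face rows 34.0 165.0 cols 93.0 601.0 bore 71.0 110.0 back max 385.0 94.0 597.0
4 0 -15 face rows 52.0 137.0 cols 94.0 600.0 bore 76.0 102.0 back max 364.0 93.0 598.0
0 4 -10 face rows 85.0 236.0 cols 88.0 606.0 bore 128.0 173.0 back max 460.0 90.0 601.0
0 4 -15 face rows 103.0 207.0 cols 89.0 604.0 bore 133.0 164.0 back max 439.0 89.0 602.0
0 -4 -10 face rows 54.0 187.0 cols 100.0 593.0 bore 92.0 132.0 back max 399.0 101.0 589.0
0 -4 -15 face rows 71.0 160.0 cols 101.0 592.0 bore 97.0 123.0 back max 379.0 100.0 590.0
```

```bash
python3 -m inch '[[0.7,0,0,0.004,0],[0.7,-0.0006,-0.0019,0.004,0],[0.7,-0.0013,-0.0038,0.004,0],[0.7,-0.0017,-0.0052,0.004,0],[0.7,-0.0022,-0.0066,0.004,0],[0.7,-0.0022,-0.0066,0.004,0]]'
cat >> h.py <<'E'
def ext(c):
    h=cv2.cvtColor(c['im'],cv2.COLOR_BGR2HSV);m=cv2.inRange(h,(20,100,50),(32,255,255));m[:250]=0;m[365:]=0;m[:,:275]=0;m[:,385:]=0
    k=m[:,320:340].sum(1)/255
    r=np.where(k>10)[0];return r.min(),r.max(),(r.max()-r.min())*5
E
python3 - <<'E'
from h import *
import pickle
s=robot.read_state();print(st(s['tool_pos']),s['force'],s['wrist_torque'])
for f in('s4.pkl','s6.pkl'): print(ext(pickle.load(open(f,'rb'))))
c=cam('wrist');print(ext(c))
im=lambda c:cv2.resize(c['im'][270:370,260:410],None,fx=2.6,fy=2.6,interpolation=cv2.INTER_CUBIC)
cv2.imwrite('pics/s7.png',np.hstack([im(pickle.load(open('s6.pkl','rb'))),im(c)]));pickle.dump(c,open('s7.pkl','wb'))
E
```

```text
t: 10.4
tool_pos: [0.6414, 0.2512, 0.1185]
orientation: [-1.553, 0.249, -0.245]
force: [1.0, 3.0, -2.3]
opening: 0.0466
[224.2   0.5 118.5] [ 0.95921166  2.99921595 -2.29673777] [ 0.69247078 -0.17140249 -0.04795364]
(np.int64(280), np.int64(342), np.int64(310))
(np.int64(277), np.int64(343), np.int64(330))
(np.int64(272), np.int64(347), np.int64(375))
```

View pics/s7.png

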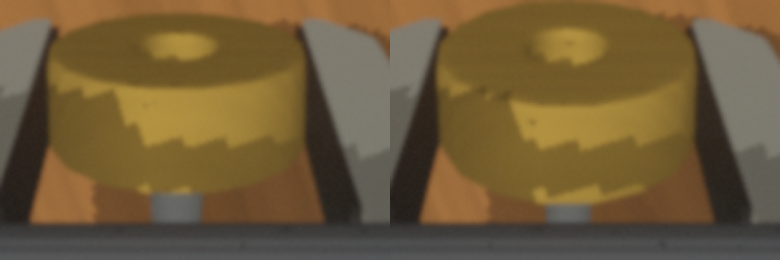

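```bash
python3 -m inch '[[0.7,-0.0005,-0.0014,0,0],[0.7,-0.0005,-0.0014,0,0]]'; python3 -m inch '[[0.7,0.0031,0.0095,0,0],[0.7,0.0063,0.019,0.01,0],[0.7,0.0063,0.019,0.05,0],[0.7,0.0063,0.019,0.08,0],[0.7,0.0063,0.019,0.08,0]]'
python3 - <<'E'
from h import *
s=robot.read_state();print(st(s['tool_pos']),s['force']);c=cam('wrist');print(ext(c))
J=Ro.from_rotvec(s['orientation']).as_matrix()[:,0];print(np.degrees(np.arctan2(J[1],J[0])))
C=np.array(s['tool_pos'])+[0,0,.0188]
a=np.linspace(0,2*np.pi,60)
for dx,dz,th in((2.5,-4,-10),(2.5,-4,0),(2.5,-4,10)):
    t=np.radians(th);ax=e*np.cos(t)+np.array([0,0,np.sin(t)]);up=-e*np.sin(t)+np.array([0,0,np.cos(t)]);D=C+e*dx/1e3+np.array([0,0,dz/1e3])
    R=lambda off,r:np.array([proj(c,D+ax*off+r*(np.cos(k)*up+np.sin(k)*n)) for k in a])
    print(th,R(.009,.023)[:,1].min(),R(-.009,.023)[:,1].max())
E
```

```text
t: 10.7
tool_pos: [0.641, 0.25, 0.1187]
orientation: [-1.553, 0.248, -0.245]
force: [1.2, 5.5, -1.4]
opening: 0.0466
t: 11.32
tool_pos: [0.6495, 0.27, 0.2032]
orientation: [-1.55, 0.243, -0.25]
force: [-0.5, 0.2, -1.0]
opening: 0.0463
[244.5  -1.3 203.2] [-0.46905161  0.23314386 -0.97357361]
(np.int64(270), np.int64(348), np.int64(390))
-18.002198395192313
-10 276.5705323139926 344.1946641581822
0 270.1726889852036 351.2438094368726
10 264.57965416412935 356.5167697302087
```

```bash
python3 -c "
from h import *
print(robot.read_state()['q'].round(2))"; python3 -m inch '[[0.7,-0.012,-0.055,0.01,-0.18],[0.7,-0.024,-0.11,0.02,-0.36],[0.7,-0.037,-0.165,0.02,-0.54],[0.7,-0.05,-0.22,0.02,-0.72],[0.7,-0.062,-0.275,0.02,-0.9],[0.7,-0.075,-0.33,0.02,-1.08],[0.7,-0.087,-0.385,0.02,-1.26],[0.7,-0.1,-0.44,0.02,-1.44]]'
```

```text
[0.32 0.41 1.19 0.   1.54 0.63]
t: 12.38
tool_pos: [0.5467, -0.1718, 0.2179]
orientation: [-1.112, 1.346, -1.348]
force: [0.5, -0.0, -1.1]
opening: 0.0464
```

```bash
python3 -m inch '[[0.7,-0.01,-0.045,-0.01,-0.05],[0.7,-0.019,-0.094,-0.018,-0.09],[0.7,-0.019,-0.094,-0.018,-0.09],[0.7,-0.019,-0.094,-0.018,-0.09]]'
python3 - <<'E'
from h import *
import pickle
s=robot.read_state();J=Ro.from_rotvec(s['orientation']).as_matrix()[:,0];print(s['tool_pos'],np.degrees(np.arctan2(J[1],J[0])),s['force'])
c=cam('wrist');pickle.dump((c,s),open('r1.pkl','wb'));print(ext(c));cv2.imwrite('pics/r1.png',c['im'])
E
```

```text
t: 12.88
tool_pos: [0.5271, -0.2651, 0.1981]
orientation: [-1.063, 1.413, -1.411]
force: [0.8, 0.7, -2.7]
opening: 0.046
[ 0.52706042 -0.26508302  0.19812929] -106.02457740329191 [ 0.82100361  0.66459426 -2.72582898]
(np.int64(269), np.int64(347), np.int64(390))
```

View pics/r1.png

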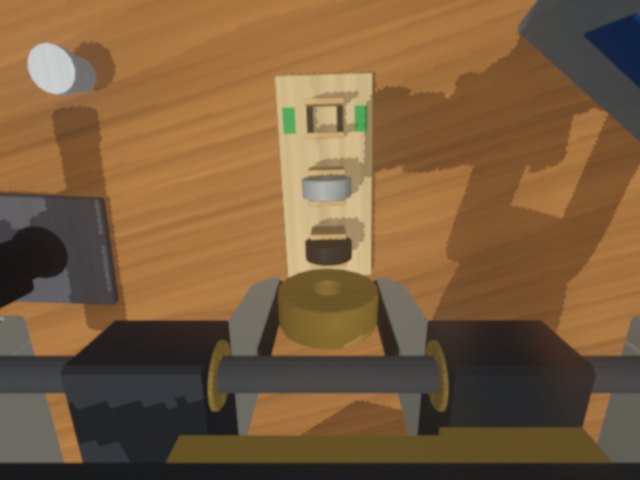

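```bash
python3 - <<'E'
from h import *
import pickle
c,s=pickle.load(open('r1.pkl','rb'))
h=cv2.cvtColor(c['im'],cv2.COLOR_BGR2HSV);m=cv2.inRange(h,(50,120,60),(80,255,255));m[:100]=0;m[140:]=0
k,l,S_,ce=cv2.connectedComponentsWithStats(m[:,:400]);G=[onz(c,ce[i],.012) for i in range(1,k) if S_[i,4]>50];print([ce[i] for i in range(1,k)],np.array(G).round(4))
d=G[0]-G[1];print('mid',(G[0]+G[1])/2,'yaw',np.degrees(np.arctan2(d[1],d[0])),np.linalg.norm(d))
B=[onz(c,p,.012) for p in[(276,77),(372,73),(288,270),(371,270)]]
for i,j in((0,1),(0,2),(1,3)): d=B[i]-B[j];print(i,j,np.linalg.norm(d).round(4),np.degrees(np.arctan2(d[1],d[0])).round(2))
print(np.array(B).round(4))
# cheek top outline of slot and weights' top rims
for p in[(306,98),(344,98),(306,136),(344,136)]: print('cheek',onz(c,p,.045).round(4))
for p in[(326,188),(328,248)]: print('rim',onz(c,p,.06).round(4))
E
```

```text
[array([360.36021505, 117.63978495]), array([288.52298851, 120.09770115])] [[ 0.6077 -0.3187  0.012 ]
 [ 0.6243 -0.253   0.012 ]]
mid [ 0.61598373 -0.28581619  0.012     ] yaw -104.12070846504756 0.06777959058134848
0 1 0.0877 76.21
0 2 0.1892 -14.49
1 3 0.1925 -14.24
[[ 0.663  -0.2534  0.012 ]
 [ 0.6421 -0.3385  0.012 ]
 [ 0.4798 -0.206   0.012 ]
 [ 0.4555 -0.2911  0.012 ]]
cheek [ 0.635  -0.2755  0.045 ]
cheek [ 0.6262 -0.3063  0.045 ]
cheek [ 0.6056 -0.2666  0.045 ]
cheek [ 0.5966 -0.2982  0.045 ]
rim [ 0.5597 -0.2714  0.06  ]
rim [ 0.5071 -0.2582  0.06  ]
```

```bash
python3 -m inch '[[0.7,0.043,-0.011,0,0.015],[0.7,0.0865,-0.0213,0,0.03],[0.7,0.0865,-0.0213,-0.05,0.03],[0.7,0.0865,-0.0213,-0.1,0.03],[0.7,0.0865,-0.0213,-0.12,0.03],[0.7,0.0865,-0.0213,-0.12,0.03],[0.7,0.0865,-0.0213,-0.12,0.03]]'
python3 - <<'E'
from h import *
import pickle
s=robot.read_state();J=Ro.from_rotvec(s['orientation']).as_matrix()[:,0];print(s['tool_pos'],np.degrees(np.arctan2(J[1],J[0])),s['force'])
c=cam('wrist');d=cam('side');print(ext(c))
pickle.dump((c,d,s),open('r2.pkl','wb'))
a=cv2.resize(c['im'][150:380,220:440],None,fx=1.9,fy=1.9,interpolation=cv2.INTER_CUBIC);b=cv2.resize(d['im'][110:220,320:415],None,fx=3.97,fy=3.97,interpolation=cv2.INTER_CUBIC);hh=min(a.shape[0],b.shape[0])
cv2.imwrite('pics/r2.png',np.hstack([a[:hh],b[:hh]]))
E
```

```text
t: 13.8
tool_pos: [0.6157, -0.2865, 0.0818]
orientation: [-1.079, 1.386, -1.392]
force: [0.5, 0.2, -0.7]
opening: 0.0462
[ 0.61574962 -0.28645784  0.08179999] -104.21414637277299 [ 0.53311837  0.18513978 -0.73914527]
(np.int64(269), np.int64(348), np.int64(395))
```

```bash
python3 -m inch '[[0.7,-0.002,0,-0.015,0],[0.7,-0.002,0,-0.026,0],[0.7,-0.002,0,-0.026,0],[0.7,-0.002,0,-0.026,0]]'
python3 - <<'E'
from h import *
import pickle
s=robot.read_state();print(s['tool_pos'],s['force'])
c=cam('wrist');d=cam('side');print(ext(c))
a=cv2.resize(c['im'][150:380,220:440],None,fx=1.9,fy=1.9,interpolation=cv2.INTER_CUBIC);b=cv2.resize(d['im'][110:220,320:415],None,fx=3.97,fy=3.97,interpolation=cv2.INTER_CUBIC);hh=min(a.shape[0],b.shape[0])
cv2.imwrite('pics/r3.png',np.hstack([a[:hh],b[:hh]]))
E
```

```text
t: 14.4
tool_pos: [0.6136, -0.2868, 0.0557]
orientation: [-1.078, 1.387, -1.392]
force: [0.0, 0.8, -1.1]
opening: 0.0463
[ 0.61361099 -0.28675022  0.05571927] [ 0.0218918   0.7731998  -1.10880267]
(np.int64(268), np.int64(348), np.int64(400))
```

View pics/r3.png

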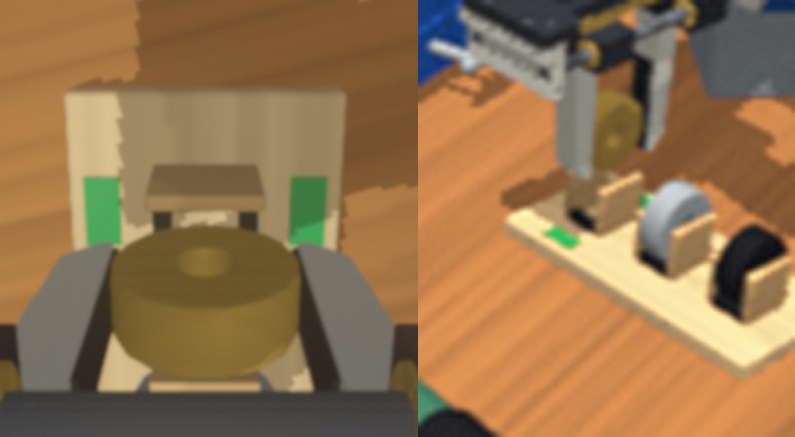

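```bash
python3 - <<'E'
from h import *
s=robot.read_state();c=cam('wrist')
f=np.array([np.cos(np.radians(-14.3)),np.sin(np.radians(-14.3)),0])
for r in(165,195,210,376,392):
    X=onz(c,(220+205/1.9,150+r/1.9),.045);print(r,((X-s['tool_pos'])@f*1000).round(1))
# disc: predicted rows for offsets, observed rows 268..348
C=np.array(s['tool_pos'])+[0,0,.0188];g=np.array([-f[1],f[0],0]);a=np.linspace(0,2*np.pi,60)
for dx,dz,th in((2.5,-4,-5),(2.5,-4,0),(0,-4,0),(0,0,0),(3.5,0,0)):
    t=np.radians(th);ax=f*np.cos(t)+np.array([0,0,np.sin(t)]);up=-f*np.sin(t)+np.array([0,0,np.cos(t)]);D=C+f*dx/1e3+np.array([0,0,dz/1e3])
    R=lambda o,r:np.array([proj(c,D+ax*o+r*(np.cos(k)*up+np.sin(k)*g)) for k in a])
    F=R(.009,.023);o=R(.009,.007);print(dx,dz,th,F[:,1].min().round(1),F[:,1].max().round(1),(F[:,0].max()-F[:,0].min()).round(1),'bore',o[:,1].min().round(1),o[:,1].max().round(1),'back',R(-.009,.023)[:,1].max().round(1))
E
```

```text
165 26.8
195 18.1
210 13.7
376 -39.5
392 -45.1
2.5 -4 -5 269.7 302.2 100.0 bore 279.0 288.8 back 343.7
2.5 -4 0 266.5 307.7 100.4 bore 278.4 290.7 back 347.0
0 -4 0 271.0 313.3 99.9 bore 283.2 295.9 back 352.3
0 0 0 273.9 318.3 102.4 bore 286.6 299.9 back 358.1
3.5 0 0 267.5 310.2 103.0 bore 279.8 292.5 back 350.6
```

```bash
python3 -m inch '[[0.7,0,0,-0.006,0],[0.7,0,0,-0.012,0],[0.7,0,0,-0.018,0],[0.7,0,0,-0.022,0],[0.7,0,0,-0.022,0]]'; python3 -m inch '[[0.7,0,0,-0.003,0],[0.7,0,0,-0.006,0],[0.7,0,0,-0.006,0]]'
```

```text
t: 15.18
tool_pos: [0.613, -0.2869, 0.0342]
orientation: [-1.079, 1.387, -1.392]
force: [-6.6, 2.4, 4.5]
opening: 0.0467
t: 15.55
tool_pos: [0.6134, -0.2872, 0.0296]
orientation: [-1.079, 1.386, -1.393]
force: [-4.3, 1.6, 7.2]
opening: 0.046
```

```bash
python3 -m inch '[[0.7,-0.0012,0.0003,0,0],[0.7,-0.0012,0.0003,-0.003,0],[0.7,-0.0012,0.0003,-0.005,0],[0.7,-0.0012,0.0003,-0.005,0]]'; python3 -c "
from h import *
c=cam('wrist');print(ext(c))"
```

```text
t: 16.05
tool_pos: [0.6139, -0.2875, 0.0269]
orientation: [-1.077, 1.383, -1.395]
force: [-2.4, 1.5, 11.9]
opening: 0.0463
(np.int64(284), np.int64(355), np.int64(355))
```

```bash
python3 - <<'E'
from h import *
from scipy.optimize import least_squares
s=robot.read_state();c=cam('wrist');d=cam('side')
h=cv2.cvtColor(c['im'],cv2.COLOR_BGR2HSV)
print('V',[(r,*h[r,322:334].mean(0).round().astype(int)) for r in range(264,362,2)])
m=cv2.inRange(h,(20,100,40),(32,255,255));m[:250]=0;m[365:]=0
for r in range(280,345,8): x=np.where(m[r,260:400])[0]+260;print(r,x.min(),x.max(),end='; ')
hs=cv2.cvtColor(d['im'],cv2.COLOR_BGR2HSV);b=cv2.inRange(hs,(20,130,40),(30,255,255))[120:200,340:400]
k,l,S_,ce=cv2.connectedComponentsWithStats(b);print([(S_[i]+[340,120,0,0,0]).tolist() for i in range(1,k) if S_[i,4]>15])
E
```

```text
V [(264, np.int64(18), np.int64(121), np.int64(114)), (266, np.int64(18), np.int64(122), np.int64(115)), (268, np.int64(18), np.int64(121), np.int64(115)), (270, np.int64(18), np.int64(121), np.int64(114)), (272, np.int64(18), np.int64(121), np.int64(116)), (274, np.int64(18), np.int64(120), np.int64(135)), (276, np.int64(18), np.int64(118), np.int64(150)), (278, np.int64(18), np.int64(118), np.int64(150)), (280, np.int64(18), np.int64(119), np.int64(148)), (282, np.int64(19), np.int64(125), np.int64(142)), (284, np.int64(20), np.int64(151), np.int64(129)), (286, np.int64(21), np.int64(158), np.int64(130)), (288, np.int64(21), np.int64(158), np.int64(128)), (290, np.int64(21), np.int64(160), np.int64(129)), (292, np.int64(21), np.int64(159), np.int64(128)), (294, np.int64(21), np.int64(160), np.int64(127)), (296, np.int64(21), np.int64(161), np.int64(127)), (298, np.int64(21), np.int64(159), np.int64(127)), (300, np.int64(21), np.int64(158), np.int64(126)), (302, np.int64(21), np.int64(159), np.int64(126)), (304, np.int64(21), np.int64(159), np.int64(126)), (306, np.int64(21), np.int
[... 913 characters left out ...]
.int64(98), np.int64(152)), (344, np.int64(19), np.int64(98), np.int64(152)), (346, np.int64(19), np.int64(98), np.int64(152)), (348, np.int64(19), np.int64(104), np.int64(143)), (350, np.int64(20), np.int64(143), np.int64(117)), (352, np.int64(21), np.int64(158), np.int64(122)), (354, np.int64(20), np.int64(150), np.int64(119)), (356, np.int64(19), np.int64(86), np.int64(78)), (358, np.int64(16), np.int64(22), np.int64(62)), (360, np.int64(17), np.int64(17), np.int64(62))]Traceback (most recent call last):
  File "<stdin>", line 7, in <module>
    return umr_minimum(a, axis, None, out, keepdims, initial, where)
ValueError: zero-size array to reduction operation minimum which has no identity
```

```bash
python3 - <<'E'
from h import *
s=robot.read_state();c=cam('wrist');d=cam('side')
f=np.array([np.cos(np.radians(-14.3)),np.sin(np.radians(-14.3)),0]);g=np.array([-f[1],f[0],0]);a=np.linspace(0,2*np.pi,120)
SL=np.array([.6157,-.2873,0]);print('tcp rel slot',((s['tool_pos']-SL)@f*1000).round(1),((s['tool_pos']-SL)@g*1000).round(1),s['tool_pos'][2],s['force'])
for x,z in((11.5,45),(17,45),(-11.5,45),(-17,45),(-43,45),(-48.5,45)): print('cheek',x,proj(c,SL+f*x/1e3+[0,0,z/1e3]).round(1))
def out(cam,dx,z,th):
    t=np.radians(th);ax=f*np.cos(t)+np.array([0,0,np.sin(t)]);up=-f*np.sin(t)+np.array([0,0,np.cos(t)]);D=SL+f*dx/1e3+np.array([0,0,z/1e3])
    R=lambda o,r:np.array([proj(cam,D+ax*o+r*(np.cos(k)*up+np.sin(k)*g)) for k in a])
    return R(.009,.023),R(-.009,.023),D+up*.023+ax*.009,D+up*.023-ax*.009
for dx,z,th in((0,40,0),(0,44,0),(0,48,0),(0,44,-10),(0,48,-10),(0,44,10)):
    F,B,p,q=out(c,dx,z,th);print(dx,z,th,'face',F[:,1].min().round(),'top edge outer',proj(c,p)[1].round(1),'inner',proj(c,q)[1].round(1),'width outer',(np.ptp(F[:,0])).round(1),'side bbox',np.r_[np.r_[F,B].min(0),np.r_[F,B].max(0)].round(1))
h=cv2.cvtColor(c['im'],cv2.COLOR_BGR2HSV);m=cv2.inRange(h,(20,138,40),(32,255,255));m[:265]=0;m[365:]=0
for r in range(280,345,5):
    x=np.where(m[r,260:400])[0]+260
    if len(x): print(r,x.min(),x.max(),len(x),end='; ')
hs=cv2.cvtColor(d['im'],cv2.COLOR_BGR2HSV);b=cv2.inRange(hs,(20,130,40),(30,255,255))[120:200,340:400]
k,l,S_,ce=cv2.connectedComponentsWithStats(b);print([(S_[i]+[340,120,0,0,0]).tolist() for i in range(1,k) if S_[i,4]>8])
for dx,z,th in((0,40,0),(0,48,0),(0,44,-10)):
    F,B,_,_=out(d,dx,z,th);print('side bbox',z,th,np.r_[np.r_[F,B].min(0),np.r_[F,B].max(0)].round(1))
E
```

```text
tcp rel slot -1.7 -0.7 0.026918727816014162 [-0.61331299  1.61684913 11.00430655]
cheek 11.5 [329.4 283.6]
cheek 17 [329.4 272.2]
cheek -11.5 [329.2 328.9]
cheek -17 [329.2 339.2]
cheek -43 [329.  385.5]
cheek -48.5 [329.  394.9]
0 40 0 face 267.0 top edge outer 307.2 inner 346.1 width outer 99.3 side bbox [279.7 266.7 379.  346.1]
0 44 0 face 269.0 top edge outer 311.9 inner 351.7 width outer 101.7 side bbox [278.5 269.5 380.3 351.7]
0 48 0 face 272.0 top edge outer 316.9 inner 357.6 width outer 104.3 side bbox [277.3 272.3 381.6 357.6]
0 44 -10 face 276.0 top edge outer 300.8 inner 344.5 width outer 100.8 side bbox [279.  276.  379.8 344.5]
0 48 -10 face 279.0 top edge outer 305.4 inner 350.3 width outer 103.3 side bbox [277.8 279.  381.1 350.3]
0 44 10 face 264.0 top edge outer 322.8 inner 357.1 width outer 102.5 side bbox [278.1 263.8 380.7 357.1]
285 316 339 24; 290 302 353 52; 295 296 360 65; 300 291 364 74; 305 287 369 83; 310 281 374 94; 315 279 376 98; 320 277 378 102; 325 276 379 104; 330 275 380 84; 335 275 380 76; 340 275 380 75; [[360, 120, 23, 10, 51], [384, 122, 5, 6, 11], [360, 132, 5, 7, 13], [364, 144, 15, 13, 101]]
side bbox 40 0 [357.1 143.9 375.8 164.5]
side bbox 48 0 [357.2 140.9 376.1 161.6]
side bbox 44 -10 [357.1 142.5 375.9 163. ]
```

```bash
python3 -m inch '[[0.7,0,0,0.01,0],[0.7,0,0,0.03,0],[0.7,0,0,0.06,0],[0.7,0,0,0.06,0],[0.7,0,0,0.06,0]]'
cat >> h.py <<'E'
f=np.array([np.cos(np.radians(-14.3)),np.sin(np.radians(-14.3)),0]);g=np.array([-f[1],f[0],0]);SL=np.array([.6157,-.2873,0])
def outl(cam,D,th):
    a=np.linspace(0,2*np.pi,120);t=np.radians(th);ax=f*np.cos(t)+np.array([0,0,np.sin(t)]);up=-f*np.sin(t)+np.array([0,0,np.cos(t)])
    R=lambda o,r:np.array([proj(cam,D+ax*o+r*(np.cos(k)*up+np.sin(k)*g)) for k in a])
    return R(.009,.023),R(-.009,.023),R(.009,.007)
def brass(c,smin=135):
    h=cv2.cvtColor(c['im'],cv2.COLOR_BGR2HSV);m=cv2.inRange(h,(20,smin,40),(32,255,255));m[:230]=0;m[356:]=0;m[:,:270]=0;m[:,:][:,390:]=0
    return cv2.morphologyEx(m,cv2.MORPH_OPEN,np.ones((3,3)))
E
python3 - <<'E'
from h import *
s=robot.read_state();print(s['tool_pos'],s['force']);c=cam('wrist');m=brass(c)
for r in range(255,362,5):
    x=np.where(m[r])[0]
    if len(x): print(r,x.min(),x.max(),len(x),end='; ')
h=cv2.cvtColor(c['im'],cv2.COLOR_BGR2HSV);print([(r,*map(int,h[r,324:334].mean(0).round())) for r in range(258,358,3)])
C=s['tool_pos']+np.array([0,0,.0188])
for dx,dz,th in((0,0,20),(0,0,30),(0,0,40),(0,0,50),(0,0,60),(4,0,40),(0,-4,40)):
    F,B,o=outl(c,C+f*dx/1e3+np.array([0,0,dz/1e3]),th);print(dx,dz,th,'face',F[:,1].min().round(1),F[:,1].max().round(1),'w',np.ptp(F[:,0]).round(1),'bore',o[:,1].min().round(1),o[:,1].max().round(1),'back',B[:,1].max().round(1))
E
```

```text
t: 16.92
tool_pos: [0.6136, -0.2874, 0.0864]
orientation: [-1.078, 1.383, -1.395]
force: [0.3, -0.1, -1.9]
opening: 0.0458
[ 0.61355681 -0.2873807   0.08638581] [ 0.31108221 -0.06917914 -1.85241388]
285 314 342 29; 290 304 351 48; 295 295 360 66; 300 291 365 75; 305 286 369 84; 310 281 374 94; 315 280 375 96; 320 277 378 102; 325 276 379 93; 330 275 380 81; 335 275 380 75; 340 276 380 74; 345 276 379 80; 350 277 378 95; 355 339 376 38; [(258, 19, 98, 156), (261, 19, 101, 150), (264, 18, 119, 116), (267, 18, 120, 115), (270, 18, 120, 115), (273, 18, 120, 117), (276, 18, 120, 116), (279, 18, 118, 152), (282, 19, 119, 179), (285, 21, 154, 131), (288, 21, 155, 130), (291, 20, 154, 129), (294, 20, 155, 128), (297, 21, 156, 128), (300, 21, 155, 127), (303, 21, 157, 127), (306, 20, 154, 128), (309, 20, 157, 129), (312, 20, 158, 134), (315, 21, 158, 134), (318, 21, 158, 121), (321, 20, 158, 121), (324, 20, 149, 130), (327, 19, 112, 193), (330, 18, 93, 157), (333, 36, 10, 116), (336, 33, 10, 106), (339, 25, 12, 92), (342, 26, 13, 92), (345, 28, 13, 92), (348, 21, 37, 96), (351, 20, 154, 117), (354, 21, 152, 118), (357, 18, 45, 64)]
0 0 20 face 263.5 339.4 w 104.0 bore 286.0 308.8 back 366.6
0 0 30 face 260.0 348.6 w 104.6 bore 286.8 313.5 back 368.0
0 0 40 face 257.8 356.2 w 105.1 bore 288.4 318.2 back 367.5
0 0 50 face 257.1 362.0 w 105.4 bore 290.8 322.6 back 365.3
0 0 60 face 258.0 365.9 w 105.7 bore 293.8 326.6 back 361.6
4 0 40 face 249.8 347.5 w 105.9 bore 280.2 309.7 back 359.7
0 -4 40 face 255.1 350.4 w 102.6 bore 284.8 313.7 back 362.0
```

```bash
cat > fit.py <<'E'
from h import *
from scipy.optimize import least_squares
def fit(c,s,th0s=(0,30,60,90,110),rmax=350):
    m=brass(c);C=s['tool_pos']+np.array([0,0,.0188]);ob=[]
    for r in range(250,rmax,3):
        x=np.where(m[r])[0]
        if len(x)>20: ob.append((r,x.min(),x.max()+1))
    ob=np.array(ob,float);top=ob[0,0]
    ys=np.where(m[:,322:336].sum(1)>255*8)[0]
    def res(p):
        F,B,o=outl(c,C+f*p[0]/1e3+g*p[1]/1e3+np.array([0,0,p[2]/1e3]),p[3]);H=cv2.convexHull(np.r_[F,B].astype(np.float32))[:,0]
        H=np.r_[H,H[:1]];e_=[]
        for r,a,b in ob:
            xs=[H[i,0]+(r-H[i,1])*(H[i+1,0]-H[i,0])/(H[i+1,1]-H[i,1]) for i in range(len(H)-1) if (H[i,1]-r)*(H[i+1,1]-r)<0]
            e_+= [min(xs)-a,max(xs)-b] if len(xs)>1 else [(b-a)/2]*2
        return np.r_[e_,H[:,1].min()-ys.min(),p[0]/10,p[2]/10]
    for t in th0s:
        q=least_squares(res,[0,0,0,t],loss='soft_l1',diff_step=1e-3,x_scale=[1,1,1,5]);F,B,o=outl(c,C+f*q.x[0]/1e3+np.array([0,0,q.x[2]/1e3]),q.x[3])
        b2=outl(c,C+f*q.x[0]/1e3+np.array([0,0,q.x[2]/1e3]),q.x[3])[1]
        print(t,'->',q.x.round(1),'cost',round(q.cost,1),'bore front',o[:,1].min().round(),o[:,1].max().round(),'bottom',max(F[:,1].max(),B[:,1].max()).round())
if __name__=='__main__':
    s=robot.read_state();fit(cam('wrist'),s)
E
python3 fit.py
```

```text
0 -> [0. 0. 0. 0.] cost 386.7 bore front 287.0 300.0 bottom 358.0
30 -> [0. 0. 0. 0.] cost 386.7 bore front 287.0 300.0 bottom 358.0
60 -> [ 0.  -0.   0.  88.1] cost 368.6 bore front 305.0 335.0 bottom 367.0
90 -> [ 0.   0.  -0.  87.5] cost 368.5 bore front 305.0 335.0 bottom 367.0
110 -> [-13.2  -0.    0.   41.2] cost 78.9 bore front 315.0 346.0 bottom 392.0
```

```bash
sed -i "s/\[0,0,0,t\],loss='soft_l1',diff_step=1e-3/[-6,.5,-1,t],loss='soft_l1',diff_step=2e-2/" fit.py; python3 fit.py; python3 - <<'E'
from h import *
c=cam('wrist');h=cv2.cvtColor(c['im'],cv2.COLOR_BGR2HSV)
for r in range(318,356,3): 
    x=[i for i in range(275,382) if h[r,i,1]<130]; print(r,(min(x),max(x),len(x)) if x else None,end='; ')
E
```

```text
0 -> [-5.9  1.1  4.5  0. ] cost 137.5 bore front 302.0 317.0 bottom 378.0
30 -> [-11.3   1.2   4.6  39.4] cost 11.2 bore front 316.0 347.0 bottom 396.0
60 -> [-10.    1.2   2.6  67.6] cost 12.1 bore front 320.0 353.0 bottom 392.0
90 -> [-11.3   1.2   4.7  39.4] cost 11.2 bore front 316.0 347.0 bottom 396.0
110 -> [-8.5  1.2 11.4 95.7] cost 39.5 bore front 341.0 368.0 bottom 397.0
318 (275, 381, 6); 321 (275, 381, 4); 324 (275, 381, 2); 327 (320, 334, 15); 330 (316, 339, 24); 333 (314, 342, 29); 336 (313, 343, 31); 339 (312, 343, 32); 342 (314, 341, 28); 345 (275, 381, 27); 348 (275, 381, 20); 351 (275, 381, 6); 354 (275, 381, 9);
```

```bash
python3 -m inch '[[0.7,0.015,-0.004,0,0],[0.7,0.03,-0.008,0,0],[0.7,0.045,-0.0115,0,0],[0.7,0.045,-0.0115,-0.015,0],[0.7,0.045,-0.0115,-0.03,0],[0.7,0.045,-0.0115,-0.045,0],[0.7,0.045,-0.0115,-0.046,0],[0.7,0.045,-0.0115,-0.046,0]]'; python3 -c "
from h import *
s=robot.read_state();print(((s['tool_pos']-SL)@f*1000).round(1),((s['tool_pos']-SL)@g*1000).round(1))
from fit import fit
fit(cam('wrist'),s)"
```

```text
t: 18.12
tool_pos: [0.6578, -0.2985, 0.0392]
orientation: [-1.078, 1.385, -1.393]
force: [0.9, -0.4, -1.0]
opening: 0.0459
43.6 -0.5
0 -> [-6.1  1.1  4.1  0. ] cost 137.4 bore front 302.0 317.0 bottom 377.0
30 -> [-11.3   1.2   4.4  40.9] cost 9.1 bore front 316.0 348.0 bottom 396.0
60 -> [-9.9  1.2  3.3 66.6] cost 10.4 bore front 320.0 353.0 bottom 392.0
90 -> [-11.3   1.2   4.4  40.9] cost 9.1 bore front 316.0 348.0 bottom 396.0
110 -> [-9.   1.2  9.8 96.5] cost 33.8 bore front 340.0 367.0 bottom 395.0
```

```bash
python3 -m inch '[[0.7,0,0,-0.007,0],[0.7,0,0,-0.012,0],[0.7,-0.0015,0.0004,-0.014,0],[0.7,-0.003,0.0007,-0.015,0],[0.7,-0.0045,0.0011,-0.016,0],[0.7,-0.006,0.0015,-0.017,0],[0.7,-0.006,0.0015,-0.017,0]]'; python3 -c "
from h import *
s=robot.read_state();print(((s['tool_pos']-SL)@f*1000).round(1),((s['tool_pos']-SL)@g*1000).round(1))
from fit import fit
fit(cam('wrist'),s)"
```

```text
t: 19.05
tool_pos: [0.6521, -0.2972, 0.0229]
orientation: [-1.078, 1.385, -1.394]
force: [0.2, -1.2, -2.0]
opening: 0.046
37.7 -0.6
0 -> [-10.4   1.1   4.1  21.2] cost 51.3 bore front 311.0 336.0 bottom 394.0
30 -> [-11.1   1.2   4.6  41.6] cost 7.6 bore front 316.0 348.0 bottom 395.0
60 -> [-9.6  1.2  3.5 67.2] cost 8.7 bore front 320.0 353.0 bottom 392.0
90 -> [-11.1   1.2   4.7  41.6] cost 7.6 bore front 316.0 348.0 bottom 396.0
110 -> [-8.7  1.2 10.3 95.9] cost 33.5 bore front 340.0 367.0 bottom 396.0
```

```bash
python3 -m inch '[[0.7,-0.0015,0.0004,-0.001,0],[0.7,-0.003,0.0007,-0.002,0],[0.7,-0.0045,0.0011,-0.003,0],[0.7,-0.0045,0.0011,-0.003,0]]'; python3 -c "
from h import *
s=robot.read_state();print(((s['tool_pos']-SL)@f*1000).round(1),((s['tool_pos']-SL)@g*1000).round(1))
from fit import fit
fit(cam('wrist'),s,(30,60))"
```

```text
t: 19.6
tool_pos: [0.648, -0.2962, 0.0202]
orientation: [-1.077, 1.384, -1.394]
force: [0.7, -1.0, -0.9]
opening: 0.0461
33.5 -0.7
30 -> [-11.    1.2   4.7  42.9] cost 7.4 bore front 316.0 348.0 bottom 395.0
60 -> [-9.4  1.2  3.7 67.4] cost 8.0 bore front 320.0 353.0 bottom 392.0
```

```bash
cat > asc.py <<'E'
from h import *
def asc(im,x0,y0,x1,y1,st=1):
    h=cv2.cvtColor(im,cv2.COLOR_BGR2HSV)
    for y in range(y0,y1,st):
        r=''
        for x in range(x0,x1,st):
            H,S,V=map(int,h[y,x])
            r+= '#' if V<55 else 'G' if 50<H<85 and S>100 else 's' if S<60 else 'B' if H>=20 and S>135 else 'w' if S<135 else 'o' if H<17 else '.'
        print(y,r)
if __name__=='__main__':
    d=cam('side');asc(d['im'],320,110,420,205)
E
python3 asc.py; python3 -c "
from h import *
d=cam('side')
for x,z in((11.5,45),(16.5,45),(-11.5,45),(16.5,12),(40,12),(23,43),(0,40)): print(x,z,proj(d,SL+f*x/1e3+[0,0,z/1e3]).round(1),proj(d,SL+f*x/1e3+g*.017+[0,0,z/1e3]).round(1))"
```

```text
110 BBBBBBBBBBwsssssswBBwssssssssssssssssssssssssssssssss########ssssssssssssssssssssssssswBBBBBBBBBBBBB
111 BBBBBBBBBBBwsssswBBBwsssssssssssssssssssssssssssssss#######ssssssssssssssssssssssssssswBBBBBBBBBBBBB
112 BBBBBBBBBBBwsswBBBBwssssssssssssssssssssssssssssss########sssssssssssssssssssssssssssswBBBBBBBBBBwwB
113 BBBBBBBBwBBBBBBBBws##ssssssssssssssssssssssssssss#####ww###sssssssssssssssssssssssssssssssssssssssss
114 BBBBBBwssswwwwwws#######ssssssssssssssssssssss######wBBw#####sssssssssssssssssssssssssssssssssssssss
115 BBwwwwssssssssss##########ssssssssssssssssss#####wwBBBBw#######sssssssssssssssssssssssssssssssssssss
116 Bwsssssssssssssss##########sssssssssssssss#####ww.BBBBws#########sssssssssssssssssssssssssssssssssss
117 Bwsssssssssssssssss##########ssssssssss######wBBBBBBww############ssssssssssssssssssssssssssssssssss
118 Bw#ssssssssssssssssss########ssssssss######wBBBBB.w##wwws#########wsssssssssssssssssssssssssssssssss
119 Bw###ssssssssssssssssss#####ssss#######wwwBBBBBBw###wB.Bww#######wowssssssssssssssssssssssssssssssss
120 ws####ssssssssssssssssssssssss######www.BB.www
[... 8420 characters left out ...]
ooooooowwwwwwwwwwwwwwwwwwooooooooo
201 oooooooooooooooooooooooooooooooooooooooooooooooooooooooooooooooooooooooooowwwwwwwwwwwwwwwooooooooooo
202 oooooooooooooooooooooooooooooooooooooooooooooooooooooooooooooooooooooooooooowwwwwwwwwwwooooooooooooo
203 oooooooooooooooooooooooooooooooooooooooooooooooooooooooooooooooooooooooooooooowwwwwwwooooooooooooooo
204 ooooooooooooooooooooooooooooooooooooooooooooooooooooooooooooooooooooooooooooooowwwwwoooooooooooooooo
11.5 45 [363.3 150.5] [358.3 152.9]
16.5 45 [361.9 149.7] [356.8 152. ]
-11.5 45 [370.  154.3] [365.  156.7]
16.5 12 [361.1 161.3] [356.1 163.7]
40 12 [354.5 157.4] [349.6 159.8]
23 43 [360.  149.4] [354.9 151.7]
0 40 [366.5 154.2] [361.5 156.6]
```

```bash
python3 - <<'E'
from h import *
s=robot.read_state();d=cam('side');C=s['tool_pos']+np.array([0,0,.0188])
ob={355:147.5,357:145,359:144,361:142.5,363:141,365:140.3,367:142.5,368:144}
for dx,dz,th in((-11,4.7,43),(-10,4,55),(-9.4,3.7,67),(-9,6,80),(-8.7,10,96),(0,0,0),(-3,6,20),(-5,10,0),(-8,8,20),(-8,8,60)):
    F,B,_=outl(d,C+f*dx/1e3+g*.0012+np.array([0,0,dz/1e3]),th);H=cv2.convexHull(np.r_[F,B].astype(np.float32))[:,0];H=np.r_[H,H[:1]];r=[]
    for u in ob:
        y=[H[i,1]+(u-H[i,0])*(H[i+1,1]-H[i,1])/(H[i+1,0]-H[i,0]) for i in range(len(H)-1) if (H[i,0]-u)*(H[i+1,0]-u)<0];r.append(round(float(min(y)),1) if y else None)
    print(dx,dz,th,r,H.min(0).round(1),H.max(0).round(1))
print(list(ob.values()));c=cam('wrist')
from asc import asc
asc(c['im'],262,262,394,360,2)
E
```

```text
-11 4.7 43 [146.8, 145.6, 144.5, 143.5, 142.5, 141.7, 142.2, 144.1] [349.9 141.3] [370.  157.1]
-10 4 55 [146.6, 145.7, 144.9, 144.2, 143.5, 142.8, 142.3, 144.5] [349.6 142.3] [369.8 156.3]
-9.4 3.7 67 [144.7, 144.0, 143.5, 143.1, 142.8, 142.7, 142.9, 144.0] [349.5 142.7] [369.5 156.1]
-9 6 80 [142.0, 141.6, 141.4, 141.3, 141.4, 141.7, 142.4, 143.1] [349.8 141.3] [369.  155.8]
-8.7 10 96 [138.9, 138.5, 138.5, 138.7, 139.1, 139.9, 141.1, 142.0] [349.7 138.5] [369.3 155.6]
0 0 0 [139.4, 138.9, 139.5, 140.6, 141.7, 143.2, None, None] [347.4 138.9] [366.  159.2]
-3 6 20 [140.4, 139.1, 138.1, 137.8, 139.2, 141.3, 143.4, None] [348.1 137.8] [367.3 157. ]
-5 10 0 [137.4, 136.4, 136.1, 136.9, 138.0, 139.1, 140.9, None] [349.  136.1] [367.7 156.6]
-8 8 20 [141.7, 140.1, 138.8, 138.0, 138.0, 139.8, 141.9, 142.9] [349.6 137.9] [368.8 157.1]
-8 8 60 [143.9, 143.1, 142.5, 141.9, 141.4, 141.0, 140.9, 143.9] [349.1 140.8] [369.3 154.4]
[147.5, 145, 144, 142.5, 141, 140.3, 142.5, 144]
262 oooooooooooooooooooooooooooooooooooooooooooooooooooooooooooooooooo
264 ooooooooooooooooooooooooooooooooooooooooo
[... 2662 characters left out ...]
#wBBBBBBBBBBBBBBBBBBBwwwwwwwwwwwwww.BBBBBBBBBBBBBBBBBBBw#####
342 ######wBBBBBBBBBBBBBBBBBBBBwwwwwwwwwwwwwBBBBBBBBBBBBBBBBBBBBw#####
344 ######GBBBBBBBBBBBBBBBBBBBBwwwwwwwwwwwwBBBBBBBBBBBBBBBBBBBBwG#####
346 #####wGBBBBBBBBBBBBBBBBBBBBB.wwwwwwwwwBBBBBBBBBBBBBBBBBBBBBwG#####
348 #####GGwBBBBBBBBBBBBBBBBBBBBBB.wwwwwBBBBBBBBBBBBBBBBBBBBBBBwG#####
350 #####GGwBBBBBBBBBBBBBBBBBBBBBBBBBBBBBBBBBBBBBBBBBBBBBBBBBBBwGw####
352 #####GGGBBBBBBBBBBBBBBBBBBBBBBBBBBBBBBBBBBBBBBBBBBBBBBBBBB.GGG####
354 ####wGGGwBBBBBBBBBBBBBBBBBBBBBBBBBBBBBBBBBBBBBBBBBBBBBBBBBwGGG####
356 ssssswwwwwwwwwwwwwwwwwwwwwwwwwwwwwwwwwwwwwwwwwwwwwwwwwwwwwwwwwssss
358 ssssssssssssssssssssssssssssssssssssssssssssssssssssssssssssssssss
```

```bash
python3 - <<'E'
from h import *
s=robot.read_state();c=cam('wrist');d=cam('side');T=s['tool_pos']
for dx,dy,dz in((0,0,0),(7.5,23,0),(7.5,23,38),(-7.5,23,0),(7.5,40,0),(-7.5,40,0),(7.5,-23,0)): 
    X=T+f*dx/1e3+g*dy/1e3+np.array([0,0,dz/1e3]);print(dx,dy,dz,proj(c,X).round(1),proj(d,X).round(1))
for x,z in((16.5,45),(11.5,45),(16.5,12),(40,12)): print(x,z,proj(c,SL+f*x/1e3+[0,0,z/1e3]).round(1))
E
python3 -c "
from asc import *
asc(cam('wrist')['im'],222,262,300,345,2)"
```

```text
0 0 0 [330.3 293.3] [356.7 155.6]
7.5 23 0 [284.9 279.7] [347.9 157.5]
7.5 23 38 [274.1 316.7] [348.5 144. ]
-7.5 23 0 [285.8 306.6] [352.1 160. ]
7.5 40 0 [251.2 279.6] [342.9 159.9]
-7.5 40 0 [252.9 306.6] [347.  162.4]
7.5 -23 0 [375.9 279.8] [361.2 151.2]
16.5 45 [329.2 350.7]
11.5 45 [329.2 360.2]
16.5 12 [328.8 315.4]
40 12 [329.  275.4]
262 ooooooooooooooooooooooooooooooooooooooo
264 ooooooooooooooooooooooooooooooooooooooo
266 ooooooooooooooooooooooooooooooooooooooo
268 ooooooooooooooooooooooooooooooooooooooo
270 ooooooooooooowwwwwwwwwwwwwwwwwwwwwwwwww
272 oooooooooooowwwwwwwwwwwwwwwwwwwwwwwwwww
274 oooooooooooowwwwwwwwwwwwwwwwwwwwwwwwwww
276 ooooooooooowwwwwwwwwwwwwwwwwwwwwwwwwwww
278 oooooooooowwwwwwwwwwwwwwwsssswwwwwwwwww
280 oooooooooowwwwwwwwwwwwssssssswwwwwwwwww
282 ooooooooooowwwwwwwwsssssssssswwwwwwwwww
284 ooooooooooowwwwwssssssssssssswwwwwwwwww
286 ooooooooooowwwwsssssssssssssswwwwwwwwww
288 ooooooooooowwwssssssssssssssw#wwwwwwwww
290 ooooooooooowwwsssssssssssssswwwwwwwwwww
292 ooooooooooowwsssssssssssssssw#wwwwwwwww
294 ooooooooooowwssssssssssssssww#wwwwwwwBB
296 oo
[... 393 characters left out ...]
 ooooowssssssssssssssssssw###wBBBBBBBBBB
316 oooowwssssssssssssssssss####.BBBBBBBBBB
318 oooowsssssssssssssssssss###w.BBBBBBBBBB
320 ooowsssssssssssssssssss####wBBBBBBBBBBB
322 wwwssssssssssssssssssss####wBBBBBBBBBBB
324 ###sssssssssssssssssssw####BBBBBBBBBBBB
326 ###sssssssssssssssssss####wBBBBBBBBBBBB
328 ###sssssssssssssssssss####wBBBBBBBBBBBB
330 ###sssssssssssssssssss####BBBBBBBBBBBBB
332 ###wsssssssssssssssss#####wBBBBBBBBBBBB
334 ####sssssssssssssssss#####wBBBBBBBBBBBB
336 ####sssssssssssssssss#####wBBBBBBBBBBBB
338 ####ssssssssssssssss######wBBBBBBBBBBBB
340 .Bw#ssssssssssssssss######wBBBBBBBBBBBB
342 BBBwssssssssssssssss######wBBBBBBBBBBBB
344 BBBBsssssssssssssss#######GBBBBBBBBBBBB
```

```bash
python3 -m inch '[[0.7,-0.0015,0.0004,0,0],[0.7,-0.003,0.0007,0,0],[0.7,-0.003,0.0007,0,0]]'; python3 -c "
from h import *
s=robot.read_state();print(((s['tool_pos']-SL)@f*1000).round(1),((s['tool_pos']-SL)@g*1000).round(1),s['force'])
from fit import fit
fit(cam('wrist'),s,(30,60))"
```

```text
t: 20.38
tool_pos: [0.6464, -0.296, 0.0215]
orientation: [-1.076, 1.381, -1.397]
force: [5.7, -1.3, 1.8]
opening: 0.046
31.9 -0.9 [ 5.6930423  -1.26367176  1.75117205]
30 -> [-11.    1.2   4.6  42.9] cost 7.3 bore front 316.0 348.0 bottom 395.0
60 -> [-9.4  1.2  3.5 67.9] cost 7.9 bore front 320.0 353.0 bottom 391.0
```

```bash
python3 -m inch '[[0.7,-0.0015,0.0004,-0.001,0],[0.7,-0.003,0.0007,-0.002,0],[0.7,-0.0045,0.0011,-0.0025,0],[0.7,-0.0045,0.0011,-0.0025,0]]'; python3 -c "
from h import *
s=robot.read_state();print(((s['tool_pos']-SL)@f*1000).round(1),((s['tool_pos']-SL)@g*1000).round(1),s['force'])
from fit import fit
fit(cam('wrist'),s,(30,60))"
```

```text
t: 20.92
tool_pos: [0.6453, -0.2959, 0.022]
orientation: [-1.072, 1.374, -1.401]
force: [9.2, -0.5, 4.6]
opening: 0.0462
30.8 -1.0 [ 9.22044901 -0.47893195  4.63255393]
30 -> [-10.5   1.3   4.   48.6] cost 5.9 bore front 316.0 348.0 bottom 391.0
60 -> [-9.   1.3  3.2 68.2] cost 6.0 bore front 318.0 351.0 bottom 390.0
```

```bash
python3 -m inch '[[0.7,0,0,0,0],[0.7,0,0,0,0],[0.7,-0.0015,0.0004,0,0],[0.7,-0.003,0.0007,0,0],[0.7,-0.003,0.0007,0,0]]' 4; python3 -c "
from h import *
s=robot.read_state();print(((s['tool_pos']-SL)@f*1000).round(1),((s['tool_pos']-SL)@g*1000).round(1),s['force'])
from fit import fit
fit(cam('wrist'),s,(30,60))"
```

```text
t: 21.6
tool_pos: [0.6426, -0.2953, 0.0225]
orientation: [-1.071, 1.373, -1.402]
force: [5.4, 0.5, 3.6]
opening: 0.047
28.1 -1.1 [5.36337776 0.49580387 3.62720571]
30 -> [-7.   1.3  4.1 67.1] cost 10.1 bore front 314.0 348.0 bottom 387.0
60 -> [-6.7  1.3  4.1 69.5] cost 8.9 bore front 315.0 348.0 bottom 387.0
```

```bash
python3 -m inch '[[0.7,0.004,-0.001,0,0],[0.7,0.008,-0.002,0,0],[0.7,0.008,-0.002,0.04,0],[0.7,0.008,-0.002,0.09,0],[0.7,0.008,-0.002,0.14,0],[0.7,0.008,-0.002,0.185,0],[0.7,0.008,-0.002,0.185,0]]' 10; python3 -c "
from h import *
from fit import fit
s=robot.read_state();fit(cam('wrist'),s,(30,60))
J=Ro.from_rotvec(s['orientation']).as_matrix()[:,0];print(np.degrees(np.arctan2(J[1],J[0])))
print(ws(255,210)-s['tool_pos'])"
```

```text
t: 22.52
tool_pos: [0.6527, -0.2985, 0.213]
orientation: [-1.068, 1.366, -1.408]
force: [1.0, -0.3, -2.6]
opening: 0.0463
30 -> [-9.1  1.3  4.4 45.2] cost 6.7 bore front 312.0 344.0 bottom 390.0
60 -> [-7.7  1.3  3.1 68.6] cost 7.6 bore front 315.0 348.0 bottom 387.0
-104.23022233242436
[-0.00111281  0.57887964 -0.00297547]
```

```bash
python3 -m inch '[[0.7,0,0.05,0,0.17],[0.7,0,0.105,0,0.34],[0.7,0,0.16,0,0.51],[0.7,0,0.215,0,0.68],[0.7,0,0.27,0,0.85],[0.7,0,0.325,0,1.02],[0.7,0,0.38,0,1.19],[0.7,0,0.435,0,1.36]]'; python3 -c "
from h import *
s=robot.read_state()
R=Ro.from_rotvec(s['orientation']).as_matrix();J=R[:,0];print(np.degrees(np.arctan2(J[1],J[0])),R[:,1].round(3))
print(ws(252,150)-s['tool_pos'])"
```

```text
t: 23.58
tool_pos: [0.6497, 0.1386, 0.2058]
orientation: [-1.523, 0.352, -0.357]
force: [-0.2, -0.5, -1.4]
opening: 0.0463
-25.9946916632825 [ 0.007  0.017 -1.   ]
[ 0.00099443  0.13888456 -0.05579626]
```

```bash
python3 -m inch '[[0.7,0.001,0.05,0,0.06],[0.7,0.001,0.1,0,0.133],[0.7,0.001,0.139,-0.02,0.133],[0.7,0.001,0.139,-0.056,0.133],[0.7,0.001,0.139,-0.056,0.133],[0.7,0.001,0.139,-0.056,0.133]]'; cat >> fit.py <<'E'
def rows(c):
    m=brass(c);return np.where(m[:,322:336].sum(1)>255*8)[0].min()
E
python3 - <<'E'
import h
from h import *
import fit as F
s=robot.read_state();h.f=e;h.g=n;F.f=e;F.g=n
print(st(s['tool_pos']));c=cam('wrist');F.fit(c,s,(30,45,60))
from asc import asc
m=cam('wrist')['im']
asc(m,262,270,394,372,3)
E
```

```text
t: 24.32
tool_pos: [0.6503, 0.2769, 0.1491]
orientation: [-1.539, 0.251, -0.252]
force: [0.2, 0.0, -2.2]
opening: 0.0467
[2.513e+02 2.000e-01 1.491e+02]
30 -> [-6.2  0.3  5.  47.1] cost 6.8 bore front 312.0 344.0 bottom 389.0
45 -> [-6.2  0.3  5.  47.1] cost 6.8 bore front 312.0 344.0 bottom 389.0
60 -> [-4.7  0.3  4.  69.1] cost 6.5 bore front 315.0 348.0 bottom 387.0
270 oooooooooooooooooooooooooooooooooooooooooooo
273 oooooooooooooooooooooooooooooooooooooooooooo
276 oooowwooooooooooooooo..oooooooooooooooowwooo
279 owwsssoooooooooo..BBBBBBBBB..ooooooooowsssww
282 sssssswooooooo.BBBBBBBBBBBBBB.oooooooowsssss
285 sssssswooooooBBBBBBBBBBBBBBBBBB.oooooowsssss
288 ssssswwoooo.BBBBBBBBBBBBBBBBBBBBB.oooowsssss
291 ssssswwoooBBBBBBBBBBBBBBBBBBBBBBBB.ooowwssss
294 ssssswwoo.BBBBBBBBBBBBBBBBBBBBBBBBB.oowwssss
297 ssssswwo.BBBBBBBBBBBBBBBBBBBBBBBBBBBoowwssss
300 ssssww#.BBBBBBBBBBBBBBBBBBBBBBBBBBBBBowwwsss
303 ssssw#.BBBBBBBBBBBBBBBBBBBBBBBBBBBBBBBwwwsss
306 ssss##BBBBBBBBBBBBBBBBBBBBBBBBBBBBBBBB.wwsss
309 sssw##BBBBBBBBBBBBBBBBBBBBBBBBBBBBBBBBBwwsss
312 sss##.BBBBBBBBBBBBBBBBBBBBBBBBBBBBBBBB
[... 237 characters left out ...]
BBBBBBBBBBw##s
330 s###.BBBBBBBBBBBBoowsssssoo.BBBBBBBBBBBBw###
333 s###.BBBBBBBBBBBBoossssssoo.BBBBBBBBBBBBw###
336 ####.BBBBBBBBBBBB.ossssssoo.BBBBBBBBBBBBw###
339 ####.BBBBBBBBBBBB.ossssssooBBBBBBBBBBBBBw###
342 ####.BBBBBBBBBBBBB.wssssso.BBBBBBBBBBBBBw###
345 ####oBBBBBBBBBBBBBBwssssw.BBBBBBBBBBBBBBo###
348 ####o.BBBBBBBBBBBBBBBBBBBBBBBBBBBBBBBBB.o###
351 ###wo.BBBBBBBBBBBBBBBBBBBBBBBBBBBBBBBBBoo###
354 ###oooBBBBBBBBBBBBBBBBBBBBBBBBBBBBBBBBBoow##
357 sssssssssssssssssssssssswwwswsssssssssssssss
360 ssssssssssssssssssssssssssssssssssssssssssss
363 ssssssssssssssssssssssssssssssssssssssssssss
366 ssssssssssssssssssssssssssssssssssssssssssss
369 ssssssssssssssssssssssssssssssssssssssssssss
```

```bash
python3 -m inch '[[0.7,-0.0034,-0.0103,0,0],[0.7,-0.0034,-0.0103,-0.02,0],[0.7,-0.0034,-0.0103,-0.038,0],[0.7,-0.0036,-0.011,-0.0444,0],[0.7,-0.0036,-0.011,-0.0444,0]]'; python3 -m inch '[[0.7,-0.0004,-0.0012,-0.003,0],[0.7,-0.0005,-0.0014,-0.006,0],[0.7,-0.0005,-0.0014,-0.0095,0],[0.7,-0.0008,-0.0023,-0.013,0],[0.7,-0.0011,-0.0032,-0.0163,0],[0.7,-0.0011,-0.0032,-0.0163,0]]'; cat > stfit.py <<'E'
import h
from h import *
import fit as F
h.f=e;h.g=n;F.f=e;F.g=n
s=robot.read_state();print(st(s['tool_pos']),s['force'],'F_e',s['force']@e);c=cam('wrist');F.fit(c,s,(0,30,60))
from asc import asc
asc(c['im'],274,264,386,357,4)
E
python3 stfit.py
```

```text
t: 25.05
tool_pos: [0.6471, 0.2659, 0.1053]
orientation: [-1.538, 0.251, -0.253]
force: [0.1, 0.6, -1.9]
opening: 0.0463
t: 25.8
tool_pos: [0.6461, 0.2628, 0.0888]
orientation: [-1.538, 0.25, -0.253]
force: [1.9, 3.3, -1.5]
opening: 0.0463
[236.6  -0.3  88.8] [ 1.86224666  3.27275474 -1.53882371] F_e 3.692612890493464
0 -> [-3.   0.3  4.   0. ] cost 128.1 bore front 300.0 314.0 bottom 374.0
30 -> [-7.   0.3  4.9 28.3] cost 10.6 bore front 309.0 337.0 bottom 393.0
60 -> [ -5.3   0.4   7.  113.3] cost 47.1 bore front 341.0 360.0 bottom 379.0
264 oooooooooooooooooooooooooooo
268 oooooooooooooooooooooooooooo
272 oooooooooooooooooooooooooooo
276 oooooooooooooooooooooooooowo
280 ssooooooooooo.ooooooooooooss
284 ssoooooo.BBBBBBBBB.oooooowss
288 swoooo.BBBBBBBBBBBBBB.ooooss
292 s#oooBBBBBBBBBBBBBBBBBBoowws
296 s#ooBBBBBBBBBBBBBBBBBBB.ow#s
300 w#oBBBBBBBBBBBBBBBBBBBBBBwws
304 ##BBBBBBBBBBBBBBBBBBBBBBBB#w
308 #wBBBBBB.BBBBBBBBBBBBBBBBBw#
312 #.BBBBBBBBBBBBBBBBBBBBBBBBB#
316 #BBBBBBBBBBBBBBBBBBBBBBBBBB#
320 .BBBBBBBBBBBBBBBBBBBBBBBBBBw
324 .BBBBBBBBBBBBBBBBBBBBBBBBBBw
328 .BBBB.BBBBBBB..BBBBBBBBBBBBw
332 .BBBBBBBBBBooooo.BBBBBBB.BBw
336 .BBBBBBBBBBB.oo.BBBBBBBBBBBw
340 wBBBBBBBBBBBBBBBBBBBBBBBBBB#
344 oBBBBBBBBBBBBBBBBBBBBBBBBBBw
348 oBBBBBBBBBBBBBBBBBBBBBBBBB.o
352 o.BBBBBBBBBBBBBBBBBBBBBBBB.o
356 wwwwwwwwwwwwwwwwwwwwwwwwwwww
```

```bash
python3 -m inch '[[0.7,-0.0003,-0.0009,-0.0025,0],[0.7,-0.0006,-0.0019,-0.0045,0],[0.7,-0.0011,-0.0033,-0.006,0],[0.7,-0.0011,-0.0033,-0.006,0]]'; python3 stfit.py
```

```text
t: 26.35
tool_pos: [0.6449, 0.2594, 0.0826]
orientation: [-1.538, 0.251, -0.253]
force: [1.3, 2.6, -2.1]
opening: 0.046
[ 2.33e+02 -2.00e-01  8.26e+01] [ 1.33387557  2.6275657  -2.06490771] F_e 2.913888755015438
0 -> [-7.3 -0.2  0.9  0. ] cost 159.3 bore front 305.0 320.0 bottom 378.0
30 -> [-8.7 -0.1  3.5  9.8] cost 137.2 bore front 310.0 330.0 bottom 390.0
60 -> [-8.7 -0.1  3.5  9.8] cost 137.2 bore front 310.0 330.0 bottom 390.0
264 oooooooooooooooooooooooooooo
268 oooooooooooooooooooooooooooo
272 oooooooooooooooooooooooooooo
276 oooooooooooooooooooooooooowo
280 ssooooooooooooooooooooooooss
284 ssooooooooooooooooooooooooss
288 swooooooooooooooooooooooooss
292 s#ooooooo.BBBBBBBB.oooooowws
296 s#oooo..BBBBBBBBBBBBB.ooowws
300 w#oo.BBBBBBBBBBBBBBBBBB.ow#s
304 ##.BBBBBBBBBBBBBBBBBBBBBBw#w
308 ##BB.BBBB.BBBBBBBBBBBBBBBB##
312 #.B...B..BBBBBBBBBBBBBBBBB.#
316 w.B.B.B.BBBBBBBBBBBBBBBBBBB#
320 wBB.B.BBBBBBBBBBBBBBBBBBBBB#
324 ....B...B.BBBBBBBBBBBBBBBBBw
328 ..B.BBB.BB..BBBBBBBBBBB.BBBw
332 wBBBBBBBBBBBBBB.BBB.BBBB..Bw
336 wBBBBBB.BBB.BBBBB.BBBBBBBBB#
340 wBBBBBBBBBBB.BBBBBBB.BBBBBB#
344 oBBBBBBBBBBBBBBBB.BBBBBBBBBw
348 oBBBBBBBBBBBBBBBBBBBBBBBBBBo
352 oBBBBBBBBBBBBBBBBBBBBBBBBB.o
356 wwwwwwwwwwwwwwwwwwwwwwwwwwww
```

```bash
sed -i 's/def brass(c,smin=135)/def brass(c,smin=90)/; s/np.ones((3,3)))$/np.ones((3,3)));/' h.py; sed -i 's/inRange(h,(20,smin,40)/inRange(h,(19,smin,40)/' h.py; sed -i 's/^asc(/#asc(/' stfit.py; python3 stfit.py; python3 - <<'E'
from h import *
c=cam('wrist');h=cv2.cvtColor(c['im'],cv2.COLOR_BGR2HSV)
print([(r,*map(int,h[r,318:342].mean(0).round())) for r in range(288,357,3)])
print([(r,*map(int,h[r,345:350].mean(0).round())) for r in range(288,357,3)])
E
```

```text
[ 2.331e+02 -2.000e-01  8.270e+01] [ 1.32541428  2.13045595 -1.64509393] F_e 2.439392692069674
0 -> [-4.1  0.4  7.6  0. ] cost 26.8 bore front 305.0 320.0 bottom 383.0
30 -> [-5.5  0.3  8.6  7.4] cost 5.1 bore front 309.0 328.0 bottom 391.0
60 -> [-7.2  0.3  4.4 67.2] cost 76.7 bore front 320.0 353.0 bottom 392.0
[(288, 15, 161, 131), (291, 20, 165, 123), (294, 20, 165, 121), (297, 20, 166, 120), (300, 20, 165, 121), (303, 20, 166, 123), (306, 21, 165, 140), (309, 21, 164, 161), (312, 21, 164, 158), (315, 21, 164, 156), (318, 21, 163, 155), (321, 21, 164, 147), (324, 21, 165, 123), (327, 20, 163, 102), (330, 20, 162, 92), (333, 20, 160, 89), (336, 20, 159, 90), (339, 20, 160, 89), (342, 20, 159, 88), (345, 20, 158, 91), (348, 20, 159, 91), (351, 20, 162, 120), (354, 21, 157, 148)]
[(288, 15, 160, 159), (291, 16, 163, 141), (294, 20, 166, 120), (297, 20, 164, 120), (300, 20, 165, 121), (303, 21, 166, 122), (306, 20, 163, 123), (309, 20, 166, 120), (312, 20, 163, 123), (315, 20, 164, 122), (318, 20, 163, 120), (321, 20, 163, 118), (324, 20, 161, 118), (327, 20, 162, 103), (330, 20, 161, 91), (333, 20, 159, 89), (336, 20, 159, 90), (339, 20, 159, 89), (342, 20, 157, 89), (345, 20, 157, 92), (348, 20, 160, 102), (351, 21, 163, 149), (354, 21, 157, 151)]
```

```bash
python3 -m inch '[[0.7,-0.0003,-0.001,-0.001,0],[0.7,-0.0006,-0.0019,-0.0015,0],[0.7,-0.0006,-0.0019,-0.0015,0]]'; python3 stfit.py;  python3 - <<'E'
from h import *
c=cam('wrist');h=cv2.cvtColor(c['im'],cv2.COLOR_BGR2HSV)
print([(r,int(h[r,318:342,2].mean())) for r in range(285,357,2)])
E
```

```text
t: 26.88
tool_pos: [0.6442, 0.2577, 0.0811]
orientation: [-1.537, 0.251, -0.253]
force: [1.9, 3.7, -1.7]
opening: 0.0461
[ 2.311e+02 -1.000e-01  8.110e+01] [ 1.91583678  3.69037635 -1.72979805] F_e 4.105870188204016
0 -> [-5.1  0.3  9.6  0. ] cost 9.2 bore front 309.0 325.0 bottom 388.0
30 -> [-4.9  0.3  9.3 -1. ] cost 8.5 bore front 309.0 324.0 bottom 387.0
60 -> [ -6.5   0.3  11.7 122.3] cost 39.8 bore front 354.0 368.0 bottom 381.0
[(285, 137), (287, 135), (289, 130), (291, 126), (293, 121), (295, 114), (297, 111), (299, 110), (301, 111), (303, 113), (305, 118), (307, 144), (309, 162), (311, 162), (313, 156), (315, 153), (317, 151), (319, 141), (321, 124), (323, 112), (325, 109), (327, 101), (329, 92), (331, 89), (333, 86), (335, 87), (337, 88), (339, 88), (341, 99), (343, 119), (345, 123), (347, 124), (349, 126), (351, 142), (353, 159), (355, 133)]
```

```bash
python3 -m inch '[[0.7,0.0019,0.0057,0,0],[0.7,0.0038,0.0114,0,0],[0.7,0.0038,0.0114,0.04,0],[0.7,0.0038,0.0114,0.085,0],[0.7,0.0038,-0.03,0.12,-0.17],[0.7,0.0038,-0.085,0.13,-0.34],[0.7,0.004,-0.14,0.13,-0.51],[0.7,0.004,-0.195,0.13,-0.68]]'; python3 -c "
from h import *
s=robot.read_state();J=Ro.from_rotvec(s['orientation']).as_matrix();print(np.degrees(np.arctan2(J[1,0],J[0,0])),J[:,1].round(3));print(SL+.038*f-s['tool_pos'])"
```

```text
t: 27.98
tool_pos: [0.6482, 0.0611, 0.2115]
orientation: [-1.408, 0.776, -0.789]
force: [0.3, -0.3, -2.9]
opening: 0.0468
-57.69355025074434 [ 0.015  0.011 -1.   ]
[ 0.00435815 -0.35774707 -0.21147715]
```

```bash
python3 -m inch '[[0.7,0.001,-0.055,0,-0.16],[0.7,0.002,-0.11,0,-0.32],[0.7,0.003,-0.165,0,-0.48],[0.7,0.004,-0.22,0,-0.64],[0.7,0.0044,-0.275,0,-0.8],[0.7,0.0044,-0.33,0,-0.813],[0.7,0.0044,-0.358,0,-0.813],[0.7,0.0044,-0.358,0,-0.813]]'; cat > rfit.py <<'E'
from h import *
import fit as F
s=robot.read_state();J=Ro.from_rotvec(s['orientation']).as_matrix();print('yaw',np.degrees(np.arctan2(J[1,0],J[0,0])).round(2),'rel slot',((s['tool_pos']-SL)@f*1000).round(1),((s['tool_pos']-SL)@g*1000).round(1),(s['tool_pos'][2]*1000).round(1),'F',(s['force']@f).round(1),(s['force']@g).round(1),s['force'][2].round(1))
c=cam('wrist');F.fit(c,s,(0,20))
hh=cv2.cvtColor(c['im'],cv2.COLOR_BGR2HSV);print([(r,*map(int,hh[r,320:340].mean(0))) for r in range(262,357,3)])
E
python3 rfit.py
```

```text
t: 28.98
tool_pos: [0.6518, -0.2994, 0.2108]
orientation: [-1.067, 1.378, -1.402]
force: [0.6, 0.4, -1.8]
opening: 0.0462
yaw -104.46 rel slot 38.0 -2.8 210.8 F 0.4 0.5 -1.8
0 -> [-5.9  1.   7.9  0. ] cost 380.7 bore front 305.0 320.0 bottom 382.0
20 -> [-9.3  1.   6.6 35.7] cost 327.2 bore front 313.0 343.0 bottom 396.0
[(262, 18, 119, 115), (265, 18, 120, 118), (268, 18, 120, 123), (271, 19, 110, 194), (274, 19, 97, 201), (277, 19, 87, 206), (280, 19, 93, 182), (283, 19, 98, 157), (286, 18, 104, 143), (289, 18, 120, 114), (292, 18, 130, 112), (295, 20, 151, 109), (298, 20, 151, 108), (301, 20, 151, 108), (304, 20, 153, 109), (307, 20, 156, 125), (310, 20, 157, 133), (313, 20, 158, 130), (316, 20, 159, 131), (319, 20, 159, 132), (322, 20, 159, 128), (325, 20, 157, 106), (328, 20, 156, 104), (331, 20, 156, 104), (334, 20, 157, 103), (337, 20, 158, 103), (340, 20, 160, 105), (343, 20, 159, 111), (346, 20, 161, 132), (349, 20, 161, 135), (352, 20, 162, 136), (355, 19, 137, 108)]
```

```bash
python3 -m inch '[[0.7,0.0004,0.0017,-0.05,0],[0.7,0.0004,0.0017,-0.1,0],[0.7,0.0004,0.0017,-0.15,0],[0.7,0.0004,0.0017,-0.18,0],[0.7,0.0004,0.0017,-0.193,0],[0.7,0.0004,0.0017,-0.193,0]]'; python3 -m inch '[[0.7,-0.0015,0.0004,0,0],[0.7,-0.003,0.0007,0,0],[0.7,-0.0045,0.0011,0,0],[0.7,-0.006,0.0015,0,0],[0.7,-0.006,0.0015,0,0]]';python3 rfit.py
```

```text
t: 29.78
tool_pos: [0.6526, -0.2948, 0.0176]
orientation: [-1.068, 1.378, -1.399]
force: [0.6, -0.3, -1.0]
opening: 0.0464
t: 30.4
tool_pos: [0.6464, -0.2933, 0.0176]
orientation: [-1.068, 1.378, -1.399]
force: [0.3, -0.0, -1.5]
opening: 0.046
yaw -104.32 rel slot 31.3 1.8 17.6 F 0.3 0.1 -1.5
0 -> [5.2 1.  9.5 0. ] cost 276.8 bore front 284.0 298.0 bottom 360.0
20 -> [-6.   0.5 -1.  20. ] cost 365.3 bore front 297.0 320.0 bottom 377.0
[(262, 14, 155, 133), (265, 14, 155, 131), (268, 17, 114, 126), (271, 18, 103, 126), (274, 18, 101, 143), (277, 19, 97, 157), (280, 19, 97, 159), (283, 19, 97, 159), (286, 19, 97, 159), (289, 19, 97, 158), (292, 19, 108, 145), (295, 20, 157, 109), (298, 20, 157, 108), (301, 20, 156, 108), (304, 20, 159, 109), (307, 20, 159, 127), (310, 20, 160, 136), (313, 20, 160, 134), (316, 20, 160, 135), (319, 20, 159, 136), (322, 20, 160, 132), (325, 20, 159, 109), (328, 20, 157, 107), (331, 20, 156, 107), (334, 20, 156, 107), (337, 20, 157, 107), (340, 20, 158, 108), (343, 20, 158, 114), (346, 20, 159, 137), (349, 20, 158, 140), (352, 20, 160, 141), (355, 20, 134, 113)]
```

```bash
python3 -m inch '[[0.7,-0.0016,-0.0011,0,0],[0.7,-0.0026,-0.0019,0,0],[0.7,-0.0026,-0.0019,0,0]]';python3 rfit.py | head -1;  python3 -m inch '[[0.7,-0.001,0.0002,0,0],[0.7,-0.002,0.0005,0,0],[0.7,-0.002,0.0005,0,0]]';python3 rfit.py | head -1
```

```text
t: 30.82
tool_pos: [0.6443, -0.2954, 0.0178]
orientation: [-1.068, 1.377, -1.399]
force: [2.2, -1.1, -2.5]
opening: 0.0462
yaw -104.33 rel slot 29.7 -0.8 17.8 F 2.4 -0.5 -2.5
t: 31.25
tool_pos: [0.6435, -0.2953, 0.0187]
orientation: [-1.066, 1.375, -1.401]
force: [6.0, -0.1, -2.2]
opening: 0.0462
yaw -104.32 rel slot 28.9 -0.9 18.7 F 5.8 1.4 -2.2
```

```bash
python3 -m inch '[[0.7,-0.0015,0.0004,-0.001,0],[0.7,-0.003,0.0007,-0.001,0],[0.7,-0.0045,0.0011,-0.001,0],[0.7,-0.0045,0.0011,-0.001,0]]';python3 rfit.py
```

```text
t: 31.8
tool_pos: [0.6417, -0.295, 0.0199]
orientation: [-1.063, 1.369, -1.405]
force: [8.7, -0.7, -0.1]
opening: 0.0463
yaw -104.31 rel slot 27.1 -1.0 19.9 F 8.6 1.5 -0.1
0 -> [11.   1.  14.5  0. ] cost 475.4 bore front 275.0 288.0 bottom 353.0
20 -> [-6.   0.5 -1.  20. ] cost 712.2 bore front 296.0 319.0 bottom 376.0
[(262, 18, 103, 125), (265, 18, 100, 143), (268, 19, 97, 158), (271, 19, 97, 161), (274, 19, 96, 161), (277, 19, 96, 161), (280, 19, 97, 160), (283, 19, 126, 132), (286, 20, 157, 113), (289, 20, 158, 112), (292, 20, 159, 112), (295, 20, 158, 112), (298, 20, 159, 114), (301, 20, 159, 120), (304, 20, 160, 134), (307, 20, 160, 131), (310, 20, 160, 131), (313, 21, 160, 132), (316, 20, 160, 132), (319, 20, 160, 132), (322, 20, 160, 133), (325, 20, 160, 116), (328, 20, 158, 112), (331, 20, 160, 110), (334, 20, 158, 109), (337, 20, 160, 112), (340, 20, 159, 109), (343, 20, 158, 110), (346, 20, 158, 112), (349, 20, 160, 113), (352, 20, 159, 128), (355, 20, 134, 110)]
```

```bash
python3 -m inch '[[0.7,0.003,-0.0007,0,0],[0.7,0.004,-0.001,-0.003,0],[0.7,0.004,-0.001,-0.005,0],[0.7,0.004,-0.001,-0.005,0]]';python3 rfit.py | sed -n 1p;  python3 -m inch '[[0.7,-0.0015,0.0004,0,0],[0.7,-0.003,0.0007,0,0],[0.7,-0.0045,0.0011,0,0],[0.7,-0.0045,0.0011,0,0]]';python3 rfit.py | sed -n '1p;4p'
```

```text
t: 32.35
tool_pos: [0.6449, -0.2957, 0.0138]
orientation: [-1.064, 1.371, -1.404]
force: [-0.7, -0.3, -1.6]
opening: 0.0463
yaw -104.31 rel slot 30.4 -0.9 13.8 F -0.6 -0.4 -1.6
t: 32.9
tool_pos: [0.6427, -0.2953, 0.0155]
orientation: [-1.061, 1.366, -1.407]
force: [7.8, -2.2, -3.5]
opening: 0.0459
yaw -104.31 rel slot 28.1 -1.1 15.5 F 8.2 -0.2 -3.5
[(262, 15, 149, 128), (265, 18, 105, 124), (268, 18, 102, 130), (271, 19, 99, 152), (274, 19, 96, 161), (277, 19, 96, 162), (280, 19, 97, 160), (283, 20, 142, 122), (286, 20, 159, 113), (289, 20, 159, 113), (292, 20, 159, 112), (295, 20, 158, 113), (298, 20, 158, 114), (301, 20, 159, 124), (304, 20, 159, 135), (307, 20, 160, 131), (310, 20, 160, 132), (313, 20, 161, 133), (316, 20, 161, 132), (319, 20, 160, 133), (322, 20, 160, 133), (325, 20, 160, 116), (328, 20, 158, 113), (331, 20, 158, 111), (334, 20, 160, 110), (337, 20, 159, 113), (340, 20, 158, 110), (343, 20, 158, 111), (346, 20, 158, 113), (349, 20, 159, 114), (352, 20, 159, 128), (355, 19, 133, 111)]
```

```bash
python3 -m inch '[[0.7,0.001,0,0,0],[0.7,0.001,0,0,0],[-0.1,0.001,0,0,0],[-0.1,0.001,0,0,0],[-0.1,0.001,0,0,0],[-0.1,0.001,0,0,0]]' 10;python3 rfit.py | sed -n '1p;4p'; python3 -c "
from asc import *
asc(cam('wrist')['im'],270,260,390,358,4)"
```

```text
t: 33.7
tool_pos: [0.6437, -0.2954, 0.0156]
orientation: [-1.061, 1.366, -1.407]
force: [-0.2, 0.6, 0.6]
opening: 0.0512
yaw -104.3 rel slot 29.1 -0.9 15.6 F -0.4 0.5 0.6
[(262, 14, 157, 129), (265, 16, 127, 124), (268, 18, 103, 124), (271, 18, 103, 137), (274, 20, 146, 114), (277, 20, 161, 107), (280, 20, 159, 107), (283, 20, 161, 112), (286, 20, 161, 131), (289, 20, 161, 130), (292, 20, 161, 129), (295, 20, 161, 130), (298, 20, 161, 117), (301, 20, 160, 107), (304, 20, 159, 107), (307, 20, 159, 106), (310, 20, 158, 109), (313, 20, 159, 116), (316, 21, 160, 139), (319, 21, 160, 142), (322, 21, 160, 143), (325, 21, 160, 144), (328, 20, 160, 144), (331, 21, 159, 143), (334, 21, 160, 141), (337, 21, 160, 140), (340, 20, 160, 138), (343, 20, 160, 137), (346, 21, 159, 138), (349, 21, 159, 138), (352, 19, 131, 144), (355, 17, 107, 118)]
260 oooooooooooooooooooooooooooooo
264 oooooooooooooooooooooooooooooo
268 wwwwwwwwwwwwwwwwwwwwwwwwwwwwww
272 wwwwwwwwwwwwwwwwwwwwwwwwwwwwww
276 wwwwwwwwwBBBBBBBBBBBBBwwwwwwww
280 sswwwwBBBBBBBBBBBBBBBBBBwwwwss
284 swww.BBBBBBBBBBBBBBBBBBBBBwwss
288 s#B.BBBBBBBBBBBBBBBBBBBBBBwwws
292 swBBBBBBBBBBBBBBBBBBBBBBBBww#s
296 wwBBBBBBBBBBBBBBBBBBBBBBBBww#s
300 #wBBBBBBBBBBBBBBBBBBBBBBBBBw#w
304 #wBBBBBBBBBBBBBBBBBBBBBBBBBw##
308 #wBBBBBBBBBBBBBBBBBBBBBBBBBw##
312 ##BBBBBBBBBBBBBBBBBBBBBBBBww##
316 ##BBBBBBBBBBBBBBBBBBBBBBBBwww#
320 #wBBBBBBBBBBBBBBBBBBBBBBBBwww#
324 #wBBBBBBBBBBBBBBBBBBBBBBBBwwG#
328 #wwBBBBBBBBBBBBBBBBBBBBBBBwwG#
332 wwwBBBBBBBBBBBBBBBBBBBBBBwwwG#
336 GwwwBBBBBBBBBBBBBBBBBBBBwwwwGG
340 GwwwwBBBBBBBBBBBBBBBBBBwwwwwGG
344 Gwwwww.BBBBBBBBBBBBBBwwwwwwGGG
348 GGwwwwwwwwwBBBBBBwwwwwwwwwwGGG
352 GGwwwwwwwwwwwwwwwwwwwwwwwwwGGG
356 wwwwwwwwwwwwwwwwwwwwwwwwwwwwww
```

```bash
python3 - <<'E'
from h import *
s=robot.read_state();c=cam('wrist')
R=Ro.from_rotvec(s['orientation']).as_matrix();print('tool axis',R[:,1].round(3))
T=s['tool_pos']
for x in(23,25,27,29):
    D=SL+f*x/1e3+np.array([0,0,.035]);F,B,o=outl(c,D,0)
    print(x,'face',F[:,1].min().round(1),F[:,1].max().round(1),'cols',F[:,0].min().round(1),F[:,0].max().round(1),'bore',o[:,1].min().round(1),o[:,1].max().round(1),'back',B[:,1].max().round(1))
print('TCP px',proj(c,T),proj(c,T+[0,0,.0188]),'cheek',[proj(c,SL+f*q/1e3+[0,0,.045]).round(1)[1] for q in(16.5,40)],proj(c,SL+f*.04+[0,0,.012]).round(1))
m=brass(c,140)
for r in(300,306,312,318): x=np.where(m[r])[0];print(r,x.min(),x.max())
E
```

```text
tool axis [ 0.029 -0.007 -1.   ]
23 face 285.3 330.5 cols 278.0 379.8 bore 298.3 311.8 back 370.4
25 face 281.7 325.9 cols 277.8 380.0 bore 294.4 307.6 back 366.1
27 face 278.1 321.3 cols 277.7 380.2 bore 290.5 303.4 back 361.7
29 face 274.5 316.6 cols 277.5 380.4 bore 286.6 299.2 back 357.4
TCP px [330.34544953 293.26857795] [330.6784998 309.9343978] cheek [np.float64(347.1), np.float64(297.8)] [328.7 270.8]
300 275 373
306 275 374
312 276 373
318 278 373
```

```bash
python3 -m inch '[[0.3,0,0,0,0],[0.7,0,0,0,0],[0.7,0,0,0,0],[0.7,0,0,0,0],[0.7,0,0,0.0,0]]' 20; python3 -m inch '[[0.7,0,0,0.015,0],[0.7,0,0,0.035,0],[0.7,0,0,0.042,0],[0.7,-0.0145,0.0037,0.042,0],[0.7,-0.0286,0.0073,0.042,0],[0.7,-0.0286,0.0073,0.042,0],[0.7,-0.0286,0.0073,0.042,0]]'; cat > chk.py <<'E'
from h import *
s=robot.read_state();c=cam('wrist');T=s['tool_pos']
R=Ro.from_rotvec(s['orientation']).as_matrix();print('rel',((T-SL)@f*1000).round(1),((T-SL)@g*1000).round(1),(T[2]*1000).round(1),'tool axis',R[:,1].round(3),'yaw',np.degrees(np.arctan2(R[1,0],R[0,0])).round(2),s['force'].round(1))
for dx,dz,th in((-.5,.6,0),(.6,.6,0),(1.7,.6,0),(.6,.6,4),(.6,.6,-4)):
    F,B,o=outl(c,T+np.array([0,0,.0188+dz/1e3])+f*dx/1e3,th)
    print(dx,dz,th,'face',F[:,1].min().round(1),F[:,1].max().round(1),'cols',F[:,0].min().round(1),F[:,0].max().round(1),'bore',o[:,1].min().round(1),o[:,1].max().round(1),'back',B[:,1].max().round(1))
print('cheek rows',[proj(c,SL+f*q/1e3+[0,0,.045]).round(1)[1] for q in(17,11.5,-11.5,-16.5)])
h=cv2.cvtColor(c['im'],cv2.COLOR_BGR2HSV);print([(r,*map(int,h[r,320:336].mean(0))) for r in range(240,357,2)])
m=brass(c,140)
for r in(306,316): x=np.where(m[r])[0];print(r,x.min(),x.max())
E
python3 chk.py
```

```text
t: 34.48
tool_pos: [0.6437, -0.2952, 0.0156]
orientation: [-1.061, 1.366, -1.407]
force: [0.8, 0.3, 0.3]
opening: 0.0458
t: 35.35
tool_pos: [0.6157, -0.2882, 0.0582]
orientation: [-1.061, 1.365, -1.408]
force: [0.2, 0.3, -1.1]
opening: 0.0457
rel 0.2 -0.9 58.2 tool axis [ 0.03  -0.008 -1.   ] yaw -104.31 [ 0.2  0.3 -1.1]
-0.5 0.6 0 face 275.1 317.3 cols 279.4 382.2 bore 287.3 299.9 back 358.0
0.6 0.6 0 face 273.1 314.8 cols 279.4 382.3 bore 285.1 297.5 back 355.6
1.7 0.6 0 face 271.1 312.2 cols 279.3 382.4 bore 282.9 295.2 back 353.2
0.6 0.6 4 face 270.7 319.3 cols 279.2 382.5 bore 284.7 299.2 back 358.1
0.6 0.6 -4 face 275.7 310.2 cols 279.5 382.1 bore 285.6 295.9 back 352.9
cheek rows [np.float64(254.3), np.float64(264.0), np.float64(303.2), np.float64(311.5)]
[(240, 19, 105, 138), (242, 18, 119, 114), (244, 18, 121, 112), (246, 18, 121, 111), (248, 18, 121, 112), (250, 18, 120, 114), (252, 18, 121, 114), (254, 18, 120, 115), (256, 18, 119, 135), (258, 18, 118, 149), (260, 18, 118, 149), (262, 18, 116, 148), (264, 19, 97, 181), (266, 20, 88, 204), (268, 20, 87, 205), (270, 19, 90, 
[... 231 characters left out ...]
132), (294, 21, 159, 133), (296, 20, 159, 123), (298, 20, 155, 107), (300, 20, 156, 103), (302, 20, 156, 104), (304, 20, 156, 104), (306, 20, 156, 104), (308, 20, 158, 105), (310, 20, 159, 107), (312, 20, 159, 123), (314, 21, 159, 135), (316, 21, 160, 137), (318, 20, 160, 138), (320, 21, 160, 139), (322, 21, 160, 139), (324, 21, 160, 139), (326, 21, 160, 139), (328, 20, 160, 138), (330, 21, 159, 137), (332, 20, 160, 137), (334, 20, 159, 136), (336, 21, 160, 135), (338, 20, 159, 135), (340, 20, 159, 134), (342, 20, 159, 133), (344, 20, 158, 134), (346, 20, 159, 134), (348, 20, 159, 133), (350, 19, 143, 122), (352, 18, 122, 115), (354, 17, 114, 143), (356, 16, 89, 100)]
306 278 377
316 279 377
```

```bash
python3 -m inch '[[0.7,-0.0012,0.0003,0,0],[0.7,-0.0012,0.0003,-0.007,0],[0.7,-0.0012,0.0003,-0.012,0],[0.7,-0.0012,0.0003,-0.016,0],[0.7,-0.0012,0.0003,-0.016,0]]'; python3 chk.py | sed -n '1,3p;8p'
```

```text
t: 36.02
tool_pos: [0.6141, -0.2876, 0.0412]
orientation: [-1.061, 1.366, -1.407]
force: [-0.2, 0.5, -1.0]
opening: 0.0458
rel -1.4 -0.7 41.2 tool axis [ 0.029 -0.007 -1.   ] yaw -104.3 [-0.2  0.5 -1. ]
-0.5 0.6 0 face 275.1 317.5 cols 279.4 382.2 bore 287.3 300.0 back 358.2
0.6 0.6 0 face 273.1 314.9 cols 279.3 382.3 bore 285.1 297.6 back 355.7
[(240, 19, 97, 156), (242, 19, 97, 156), (244, 19, 100, 149), (246, 18, 115, 119), (248, 17, 121, 112), (250, 18, 121, 111), (252, 17, 121, 112), (254, 17, 121, 113), (256, 17, 121, 113), (258, 17, 120, 114), (260, 18, 120, 113), (262, 18, 121, 120), (264, 18, 119, 142), (266, 18, 118, 150), (268, 18, 119, 149), (270, 18, 118, 146), (272, 18, 117, 136), (274, 20, 145, 111), (276, 20, 155, 105), (278, 20, 154, 105), (280, 20, 155, 106), (282, 20, 157, 109), (284, 20, 158, 128), (286, 21, 159, 135), (288, 20, 158, 133), (290, 21, 160, 132), (292, 21, 161, 133), (294, 21, 160, 133), (296, 20, 159, 124), (298, 20, 157, 107), (300, 20, 157, 104), (302, 20, 157, 105), (304, 20, 156, 104), (306, 20, 157, 104), (308, 20, 158, 106), (310, 20, 158, 108), (312, 20, 160, 124), (314, 20, 159, 136), (316, 20, 160, 138), (318, 21, 161, 139), (320, 20, 160, 139), (322, 21, 161, 140), (324, 21, 160, 140), (326, 21, 160, 140), (328, 20, 160, 139), (330, 20, 159, 138), (332, 20, 159, 138), (334, 21, 160, 137), (336, 20, 160, 136), (338, 21, 158, 135), (340, 20, 159, 134), (342, 20, 159, 134), (344, 20, 159, 134), (346, 21, 159, 134), (348, 20, 158, 134), (350, 19, 143, 123), (352, 17, 122, 110), (354, 17, 114, 103), (356, 16, 63, 73)]
```

```bash
python3 -m inch '[[0.7,0.0002,0,-0.005,0],[0.7,0.0002,0,-0.01,0],[0.7,0.0002,0,-0.015,0],[0.7,0.0002,0,-0.018,0],[0.7,0.0002,0,-0.02,0],[0.7,0.0002,0,-0.02,0]]'; python3 chk.py | sed -n '1p'
```

```text
t: 36.83
tool_pos: [0.6146, -0.2877, 0.0216]
orientation: [-1.061, 1.366, -1.407]
force: [0.3, 0.0, -2.0]
opening: 0.046
rel -1.0 -0.7 21.6 tool axis [ 0.029 -0.007 -1.   ] yaw -104.3 [ 0.3  0.  -2. ]
```

Down freely to about 1 mm above the seat. Touch down, then release and lift.

```bash
python3 -m inch '[[0.7,0,0,-0.0015,0],[0.7,0,0,-0.003,0],[0.7,0,0,-0.003,0]]'; python3 -m inch '[[0.2,0,0,0,0],[-0.1,0,0,0,0],[-0.2,0,0,0,0],[-0.3,0,0,0,0],[-0.3,0,0,0,0],[-0.3,0,0,0,0]]'; python3 chk.py | sed -n '1p;8p'
```

```text
t: 37.25
tool_pos: [0.6157, -0.2879, 0.0205]
orientation: [-1.06, 1.364, -1.408]
force: [-1.4, 3.1, 6.8]
opening: 0.0457
t: 38.0
tool_pos: [0.6157, -0.2879, 0.0205]
orientation: [-1.06, 1.364, -1.408]
force: [0.1, -0.7, -0.1]
opening: 0.0604
rel 0.2 -0.6 20.5 tool axis [ 0.031 -0.008 -0.999] yaw -104.29 [ 0.1 -0.7 -0.1]
[(240, 19, 98, 153), (242, 19, 98, 153), (244, 19, 98, 153), (246, 19, 98, 153), (248, 19, 98, 153), (250, 19, 98, 153), (252, 19, 98, 153), (254, 19, 98, 152), (256, 19, 97, 152), (258, 19, 101, 145), (260, 18, 117, 116), (262, 17, 121, 108), (264, 17, 121, 109), (266, 17, 122, 108), (268, 17, 123, 109), (270, 17, 121, 109), (272, 18, 123, 109), (274, 18, 121, 111), (276, 18, 121, 110), (278, 17, 122, 109), (280, 17, 122, 112), (282, 18, 121, 131), (284, 18, 119, 145), (286, 18, 120, 146), (288, 17, 120, 145), (290, 18, 121, 141), (292, 19, 142, 132), (294, 20, 159, 129), (296, 20, 158, 118), (298, 20, 156, 105), (300, 20, 156, 102), (302, 20, 156, 103), (304, 20, 156, 103), (306, 20, 155, 103), (308, 20, 156, 105), (310, 20, 156, 107), (312, 20, 158, 127), (314, 21, 159, 136), (316, 21, 159, 137), (318, 20, 160, 138), (320, 20, 160, 138), (322, 21, 159, 139), (324, 21, 160, 139), (326, 21, 160, 138), (328, 20, 160, 137), (330, 20, 159, 137), (332, 21, 160, 136), (334, 20, 160, 135), (336, 20, 159, 135), (338, 20, 159, 134), (340, 20, 158, 133), (342, 21, 159, 133), (344, 20, 158, 133), (346, 20, 159, 134), (348, 20, 156, 133), (350, 20, 121, 141), (352, 19, 100, 148), (354, 19, 97, 140), (356, 18, 75, 88)]
```

```bash
python3 -m inch '[[-0.6,0,0,0,0],[-0.8,0,0,0,0],[-0.8,0,0,0.02,0],[-0.8,0,0,0.06,0],[-0.8,-0.02,0.005,0.11,0],[-0.8,-0.05,0.012,0.15,0],[-0.8,-0.07,0.018,0.17,0],[-0.8,-0.07,0.018,0.17,0]]'; python3 - <<'E'
from h import *
from asc import asc
s=robot.read_state();print(s['tool_pos'],s['force']);c=cam('wrist');d=cam('side')
for nm,k in(('wrist',c),('side',d)):
  for x,z in((0,40),(2.5,40),(-2.5,40),(0,44)):
    F,B,o=outl(k,SL+f*x/1e3+np.array([0,0,z/1e3]),0);H=np.r_[F,B];print(nm,x,z,H.min(0).round(1),H.max(0).round(1),'outer face rows',F[:,1].min().round(1),F[:,1].max().round(1))
m=cv2.inRange(cv2.cvtColor(c['im'],cv2.COLOR_BGR2HSV),(19,138,40),(32,255,255));p=proj(c,SL+[0,0,.04]).astype(int);x0,y0=p[0]-45,p[1]-45
asc(c['im'],x0,y0,x0+90,y0+80,2);print(x0,y0)
asc(d['im'],345,135,395,185)
E
```

```text
t: 39.05
tool_pos: [0.5466, -0.2707, 0.1949]
orientation: [-1.057, 1.358, -1.413]
force: [0.1, 0.1, 0.0]
opening: 0.0834
[ 0.54659373 -0.27071006  0.19489667] [0.1368528  0.05801246 0.01562773]
wrist 0 40 [301.5 137.6] [353.9 160.2] outer face rows 137.6 139.0
wrist 2.5 40 [301.4 134.5] [353.9 157.1] outer face rows 134.5 136.2
wrist -2.5 40 [301.5 140.8] [353.8 163.3] outer face rows 140.8 141.7
wrist 0 44 [301.2 137.5] [354.2 160.3] outer face rows 137.5 138.9
side 0 40 [357.1 143.9] [375.8 164.5] outer face rows 143.9 161.4
side 2.5 40 [356.3 143.5] [375.1 164. ] outer face rows 143.5 161.0
side -2.5 40 [357.8 144.3] [376.6 164.9] outer face rows 144.3 161.8
side 0 44 [357.2 142.4] [376.  163.1] outer face rows 142.4 160.0
103 ooooooooooooooooooooooooooooooooooooooooooooo
105 oooooooooooooooooooooooooooooooooowoooooooooo
107 wwwwwwwwwwwwwwwwwwwwwwwwwwwwwwwwwwwwwwwwwwwww
109 wwwwwwwwwwwwwwwwwwwwwwwwwwwwwwwwwwwwwwwwwwwww
111 wwwwwwwwwwwwwwwwwwwwwwwwwwwwwwwwwwwwwwwwwwwww
113 wwwwwwwwwwwwwwwwwwwwwwwwwwwwwwwwwwwwwwwwwwwww
115 wwwwwwwwwwwwwwwwwwwwwwwwwwwwwwwwwwwwwwwwwwwww
117 wwwwwwwwww
[... 3693 characters left out ...]
wwwwwwwwwwwwwwwwwwwwwwsssssswwwwwwwwwwww
173 ooooowwwwwwwwwwwwwwwwwwwwwwwwwww#ssssswwwwwwwwwwww
174 oooooowwwwwwwwwwwwwwwwwwwwwwwww###sssswwwwwwwwwwww
175 oooooooowwwwwwwwwwwwwwwwwwwwwwww####sswwwwwwwwwwww
176 ooooooooowwwwwwwwwwwwwwwwwwwwwwwww###wwwwwwwwwwwww
177 ooooooooooowwwwwwwwwwwwwwwwwwwwwwww##wwwwwwwwwwwww
178 ooooooooooooowwwwwwwwwwwwwwwwwwwwwwwwwwwwwwwwwwwww
179 oooooooooooooowwwwwwwwwwwwwwwwwwwwwwwwwwwwwwwwwwww
180 oooooooooooooooowwwwwwwwwwwwwwwwwwwwwwwwwwwwwwwwww
181 ooooooooooooooooowwwwwwwwwwwwwwwwwwwwwwwwwwwwwwwww
182 ooooooooooooooooooowwwwwwwwwwwwwwwwwwwwwwwwwwwwwww
183 ooooooooooooooooooooowwwwwwwwwwwwwwwwwwwwwwwwwwwww
184 oooooooooooooooooooooowwwwwwwwwwwwwwwwwwwwwwwwwwww
```

```bash
python3 - <<'E'
from h import *
d=cam('side');F,B,_=outl(d,SL-f*.06+np.array([0,0,.04]),0);print('steel predicted top row',np.r_[F,B][:,1].min())
print(robot.close_job())
E
```

```text
steel predicted top row 153.85380802256634
the job is handed in; nothing more can be done
None
```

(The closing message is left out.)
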